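# Set and lock the plate-deck stop, then row up the troughs

## Robot

A 6-joint arm with a two-finger parallel gripper is mounted at the origin on the work surface. World frame = base frame: x ahead of the robot, y to its left, z up, the work surface at z = 0. Lengths are in m, angles in rad, forces in N, time in s.
With the tool pointing down it reaches from about 0.25 to 0.775 m from the base axis. Payload 4 kg.
Tool frame: the origin (TCP) lies on the centre line of the jaws, within the pads' length; the fingertips stand 8 mm ahead of it and the grasp point (between the pads) lies 11 mm behind it; y points along the fingers, x is the direction in which the jaws open and shut, and the axes are right-handed (so a half turn about y gives the same grasp; the last joint's range is limited). The gripper opens to 94 mm and grips with 3 to 60 N. Pads are 16 mm wide; open, the fingers measure 119 mm over their backs; the gripper's body (75 mm by 177 mm) begins 78 mm behind the grasp point.
Start: joints at [-1.344, 0.087, 1.371, -0, 1.684, -0.103], TCP at [0.178, -0.52, 0.214] pointing down, gripper open.
Joint ranges: [-3.1, 3.1], [-0.76, 2.03], [0.27, 2.55], [-1.08, 4.22], [0.17, 2.65], [-2.57, 2.57]. Speed limits (rad/s): [2.79, 2.79, 3.14, 3.14, 3.14, 3.14].

## Interface

Orientations are given as [roll, pitch, yaw] about the fixed x, y, z axes, in that order (R = Rz(yaw) Ry(pitch) Rx(roll)).
In Python, from bench import robot gives the robot as it stands.
- The arm moves only by the tool step_arm, never from a script. Its argument "commands" is a list of rows, each an object with "xyz": the shift along the world's x, y, z in m, a list of three; "twist": the turn, a rotation vector about the world's x, y, z in degrees, a list of three. In form: [{"xyz": [tx, ty, tz], "twist": [ax, ay, az]}, ...]. A call has 1 to 12 rows; each row is the pose to reach, as a shift and turn from the pose commanded when the call began; what a row does not reach only later rows make up. A row lasts 1/12 s, in which the tool goes at most 41.7 mm and 7.16 degrees, less where a joint would pass 70% of its speed; a pose out of reach is approached as far as the arm can. A call with a gripper value outside its range is refused whole. "fingers" is the closure in counts, from 0 (fully open) to 255 (shut), set as the call begins (left out, the last holds). The fingers move at their own pace and stop on an object; the grip force is fixed at half the most. Time passes only in rows, so rows that repeat a pose let the fingers close. It gives the time, the measured TCP pose, the force and the opening at its end, in the units of the state.
- robot.get_obs(): the state, without advancing time (a new reading comes with each control period).
- robot.snapshot(name): name is "scene" or "top"; returns (picture, depth): 480x640x3 uint8, red, green, blue; 480x640 float32, m along the optical axis (not along the pixel's ray), 0 where there is no reading.
- robot.camera_info(name): a dict with "fx", "fy", "cx", "cy" (pixels), "R" (3x3) and "t" (3): a world point X has camera coordinates R X + t. Camera axes: x right, y down, z forward; pixel columns grow to the right and rows downward; lengths in m; the calibration is good to about 2 mm. A picture is of the moment at which its call begins. camera_info takes no time and is no camera call.
- robot.close_job(): hands the job in, once; it reports no verdict.
The state is a dict: "time": time; "joint_positions": joint angles; "qvel": joint speeds; "joint_torque": joint torques, N m; "tool_pos": TCP position; "ee_rot": TCP orientation; "wrist_force": force on the tool from outside, world axes, zero at the start; "wrist_torque": the same for the moment, N m; "width": finger opening in m.
Only numpy, scipy, OpenCV 4.12 (cv2) and the standard library are available. Lean on these libraries where they do the work, as an engineer would, in place of code of your own. Each camera call takes 0.05 s, during which the arm holds its last target.

## Task

Set the deck's adjustable stop for the next run: turn the knob clockwise until its pointer stands at the small upright index tab, then, leaving the knob there, turn the lock ring under it clockwise by its post until tight. Only once it is locked, line up the three lidded troughs in an even row, each standing squarely with one end against the stop bar and its rib at one of the bar's three black marks, any trough at any mark; keep them upright. Leave the index tab and everything else on the bench where they are.

Things in the scene. Friction and masses are not known exactly. Their poses are not given: they have to be found in the camera images.
- knob (a joint): Setting knob, the upper of two coaxial controls on the square 100 mm housing of the stop unit. Black bar grip 56 long, 16 wide, 71 to 106 mm above the table, on a 68 mm disc with a white pointer. Value in rad, grows clockwise from above. About 0.2 N m of friction; stays where left. Turning it clockwise advances the stop bar towards the robot, 20 mm per rad.
- knob_grip (a point): On the knob's axis, 92 mm above the table, in the middle of the bar grip; its x axis runs along the bar grip towards the pointer, z is up.
- pointer_tip (a point): Outer end of the knob's white pointer, 46 mm from the axis, 66 mm above the table; turns with the knob.
- tab_tip (a point): Small upright dark steel index tab (8 mm wide, 12 high) on a thin disc under the knob, just outside the pointer's path. This point lies on the tab's radial line at the pointer's radius (46 mm, 66 mm up), so the knob is set when pointer_tip coincides with it. The tab turns only if pushed hard. At the start it is 0.4 to 1.5 rad clockwise of the pointer.
- lock (a joint): Lock ring: knurled dark steel ring, 84 mm across, 41 to 53 mm above the table, under the knob on the same axis, with one arm carrying an upright black post. Value in rad, grows clockwise from above (tightening): 0 to 0.45 (loose) at the start, firm stop at 1.4 (tight). About 0.25 N m of friction; stays where left; turns independently of the knob.
- lock_post (a point): On the axis of the lock ring's upright post, 93 mm above the table. The post is round, 16 mm in diameter, its top 113 mm above the table, free of the arm from 53 mm up, 70 mm from the ring's axis. Its x axis points outward from the ring's axis.
- lock_axis (a point): On the common vertical axis of ring and knob, 93 mm above the table.
- mark0 (a point): Black mark 0 of three (80 mm apart) on top of the steel stop bar (270 mm long, top 38 mm up), at its front face, 40 mm above the table. x points away from the robot, square to the face, y along the bar; moves with the bar. The bar yields to pushes above about 10 N, which also turn the knob. A trough is right when its rib points at a mark and its centre is 50 mm from this point along -x.
- mark1 (a point): Black mark 1 of three (80 mm apart) on top of the steel stop bar (270 mm long, top 38 mm up), at its front face, 40 mm above the table. x points away from the robot, square to the face, y along the bar; moves with the bar. The bar yields to pushes above about 10 N, which also turn the knob. A trough is right when its rib points at a mark and its centre is 50 mm from this point along -x.
- mark2 (a point): Black mark 2 of three (80 mm apart) on top of the steel stop bar (270 mm long, top 38 mm up), at its front face, 40 mm above the table. x points away from the robot, square to the face, y along the bar; moves with the bar. The bar yields to pushes above about 10 N, which also turn the knob. A trough is right when its rib points at a mark and its centre is 50 mm from this point along -x.
- trough0_mid (a point): Centre, 40 mm above its foot, of a loose lidded trough (one of three alike, about 0.25 kg): white body 100 mm long along its x, 42 mm wide, 46 mm high, with a grey grip rib on the white lid along x, 64 long, 16 wide, from 46 to 80 mm up. Either end may touch the bar. z is up.
- trough1_mid (a point): Centre, 40 mm above its foot, of a loose lidded trough (one of three alike, about 0.25 kg): white body 100 mm long along its x, 42 mm wide, 46 mm high, with a grey grip rib on the white lid along x, 64 long, 16 wide, from 46 to 80 mm up. Either end may touch the bar. z is up.
- trough2_mid (a point): Centre, 40 mm above its foot, of a loose lidded trough (one of three alike, about 0.25 kg): white body 100 mm long along its x, 42 mm wide, 46 mm high, with a grey grip rib on the white lid along x, 64 long, 16 wide, from 46 to 80 mm up. Either end may touch the bar. z is up.
- jar: Bystander: squat glass jar, 58 mm across, 58 mm high, standing among the troughs. Origin under its centre, on the table.
- bottle: Bystander: white plastic bottle, 64 mm across, 170 mm high. Origin under its centre, on the table.
- tube_rack: Bystander: grey tube rack, 125 x 85 x 63 mm. Origin under its centre, on the table.
- tip_box: Bystander: clear box of pipette tips, 120 x 85 x 72 mm. Origin under its centre, on the table.
- scanner: Bystander: black hand-held scanner lying down, 180 mm long, 50 mm wide, 42 mm high; origin under the middle of its 130 mm handle, head towards its +x.
- plate_stack: Bystander: stack of three white well plates, 127 x 85 x 45 mm. Origin under its centre, on the table.
Things that resemble listed ones, but are neither listed nor needed, are in the scene too. Leave any orange or pink look-alike of the part that bears trough1_mid alone.

How it is judged:
On the way, in this order (a step that is already met when the one before it is completed fails the run):
1. the pointer stands at the index tab (within 7 mm) while the lock ring is still loose (below 0.7 rad) (horizontal distance between pointer_tip and tab_tip below 0.007 m and value of joint lock below 0.7 rad), for 0.2 s.
2. the lock ring is turned tight (beyond 1.28 rad) with the pointer still at the tab (value of joint lock above 1.28 rad and horizontal distance between pointer_tip and tab_tip below 0.007 m), for 0.2 s.
3. the three troughs stand in the row, one at each mark (((x of trough0_mid in the frame of mark0 between -0.06 and -0.043 m and y of trough0_mid in the frame of mark0 between -0.009 and 0.009 m and angle between the x axis of trough0_mid and the x axis of mark0, either way round below 0.1 rad and angle between trough0_mid's own z axis and vertical below 0.08 rad and height (world z) of trough0_mid below 0.046 m) or (x of trough1_mid in the frame of mark0 between -0.06 and -0.043 m and y of trough1_mid in the frame of mark0 between -0.009 and 0.009 m and angle between the x axis of trough1_mid and the x axis of mark0, either way round below 0.1 rad and angle between trough1_mid's own z axis and vertical below 0.08 rad and height (world z) of trough1_mid below 0.046 m) or (x of trough2_mid in the frame of mark0 between -0.06 and -0.043 m and y of trough2_mid in the frame of mark0 between -0.009 and 0.009 m and angle between the x axis of trough2_mid and the x axis of mark0, either way round below 0.1 rad and angle between trough2_mid's own z axis and vertical below 0.08 rad and height (world z) of trough2_mid below 0.046 m)) and ((x of trough0_mid in the frame of mark1 between -0.06 and -0.043 m and y of trough0_mid in the frame of mark1 between -0.009 and 0.009 m and angle between the x axis of trough0_mid and the x axis of mark1, either way round below 0.1 rad and angle between trough0_mid's own z axis and vertical below 0.08 rad and height (world z) of trough0_mid below 0.046 m) or (x of trough1_mid in the frame of mark1 between -0.06 and -0.043 m and y of trough1_mid in the frame of mark1 between -0.009 and 0.009 m and angle between the x axis of trough1_mid and the x axis of mark1, either way round below 0.1 rad and angle between trough1_mid's own z axis and vertical below 0.08 rad and height (world z) of trough1_mid below 0.046 m) or (x of trough2_mid in the frame of mark1 between -0.06 and -0.043 m and y of trough2_mid in the frame of mark1 between -0.009 and 0.009 m and angle between the x axis of trough2_mid and the x axis of mark1, either way round below 0.1 rad and angle between trough2_mid's own z axis and vertical below 0.08 rad and height (world z) of trough2_mid below 0.046 m)) and ((x of trough0_mid in the frame of mark2 between -0.06 and -0.043 m and y of trough0_mid in the frame of mark2 between -0.009 and 0.009 m and angle between the x axis of trough0_mid and the x axis of mark2, either way round below 0.1 rad and angle between trough0_mid's own z axis and vertical below 0.08 rad and height (world z) of trough0_mid below 0.046 m) or (x of trough1_mid in the frame of mark2 between -0.06 and -0.043 m and y of trough1_mid in the frame of mark2 between -0.009 and 0.009 m and angle between the x axis of trough1_mid and the x axis of mark2, either way round below 0.1 rad and angle between trough1_mid's own z axis and vertical below 0.08 rad and height (world z) of trough1_mid below 0.046 m) or (x of trough2_mid in the frame of mark2 between -0.06 and -0.043 m and y of trough2_mid in the frame of mark2 between -0.009 and 0.009 m and angle between the x axis of trough2_mid and the x axis of mark2, either way round below 0.1 rad and angle between trough2_mid's own z axis and vertical below 0.08 rad and height (world z) of trough2_mid below 0.046 m))), for 0.2 s.
At the end, for the whole second after the job is handed in: Pointer within 7 mm of the index tab, lock ring beyond 1.28 rad, and at each of the bar's three marks one trough at rest, upright on the table, its end within 10 mm of the bar's face, its rib within 9 mm of the mark along the bar and within 0.1 rad of square to it (all of step 2 and all of step 3); the robot touches nothing.
It fails at once if the index tab is shifted by more than 5 mm (distance of tab_tip from where it was at the start of the episode above 0.005 m).
It fails at once if a bystander is shifted by more than 30 mm or tipped (distance of any of jar, bottle, tube_rack, tip_box, scanner, plate_stack from where it was at the start of the episode above 0.03 m or angle between any of jar, bottle, tube_rack, tip_box, scanner, plate_stack's own z axis and vertical above 0.5 rad).
It fails at once if a trough is tipped over (angle between any of trough0_mid, trough1_mid, trough2_mid's own z axis and vertical above 0.6 rad).
It also fails if it takes over 72 s, if anything falls off the work surface, if the arm or the gripper's body presses on something with over 40 N, if the wrist force passes 120 N, or if a joint passes its speed limit or range.

## Working session

There is one attempt and no reset: what is moved stays moved. The work goes in short steps, Python scripts to look and compute and a tool call to move; the robot and the scene stay as the last step left them, time stands still between calls to the robot, and variables do not carry over. Pictures are saved under pics/ and viewed, and the job is handed in when it is done.

Besides the shell and the picture viewer there is one more tool, called after "Call:" by a JSON object that holds its "method" and its "body", one argument or row to a line. step_arm: Moves the arm, as the interface text tells. Its arguments: {"type":"object","properties":{"commands":{"type":"array"},"fingers":{"type":"number"}},"required":["commands"]}

```bash
ls; mkdir -p pics
cat > h.py <<'E'
import numpy as np,cv2
from bench import robot
def snap(n,tag):
    im,d=robot.snapshot(n); cv2.imwrite(f'pics/{tag}.png',im[:,:,::-1]); np.savez(f'{tag}.npz',im=im,d=d); return im,d
def cam(n):
    c=robot.camera_info(n); return {k:np.array(v,float) for k,v in c.items() if k in('fx','fy','cx','cy','R','t')}
def ray(n,uv,z):
    c=cam(n); uv=np.atleast_2d(np.array(uv,float))
    dc=np.c_[(uv[:,0]-c['cx'])/c['fx'],(uv[:,1]-c['cy'])/c['fy'],np.ones(len(uv))]
    dw=dc@c['R']; o=-c['R'].T@c['t']
    return o+dw*((z-o[2])/dw[:,2])[:,None]
def proj(n,X):
    c=cam(n);X=np.atleast_2d(X);p=X@c['R'].T+c['t'];return np.c_[c['fx']*p[:,0]/p[:,2]+c['cx'],c['fy']*p[:,1]/p[:,2]+c['cy']]
def cloud(n,d):
    c=cam(n);v,u=np.mgrid[:480,:640]
    P=np.stack([(u-c['cx'])/c['fx']*d,(v-c['cy'])/c['fy']*d,d],-1)
    W=(P-c['t'])@c['R']; W[d==0]=np.nan; return W
E
python3 - <<'E'
from h import *
for n in('scene','top'):
    im,d=snap(n,n+'0'); c=cam(n); print(n,c['fx'],c['cx'],c['cy'],'origin',-c['R'].T@c['t'],'fwd',c['R'][2],(d==0).mean())
o=robot.get_obs();print({k:np.round(v,3) for k,v in o.items()})
E
```

```text
pics
scene 487.5201046543722 309.59706787824854 240.78198766156126 origin [1.11304078 0.22166262 1.19705679] fwd [-0.47446986 -0.21463938 -0.85370269] 0.0038899739583333334
top 607.0722839458361 314.64510714222297 244.32189209564626 origin [ 0.15507774 -0.04864292  1.68289121] fwd [ 0.19426379 -0.00364125 -0.98094257] 0.003977864583333333
{'time': np.float64(0.1), 'joint_positions': array([-1.344,  0.088,  1.372, -0.   ,  1.684, -0.103]), 'qvel': array([-0.001, -0.001, -0.003, -0.001,  0.   , -0.   ]), 'joint_torque': array([ 3.0000e-03, -3.4125e+01, -3.0330e+01,  7.2000e-02,  3.0000e-02,
       -0.0000e+00]), 'tool_pos': array([ 0.178, -0.52 ,  0.212]), 'ee_rot': array([-1.571,  0.002, -1.241]), 'wrist_force': array([-0.201,  1.07 ,  0.734]), 'wrist_torque': array([ 0.008, -0.056,  0.004]), 'width': np.float64(0.094)}
```

View pics/scene0.png

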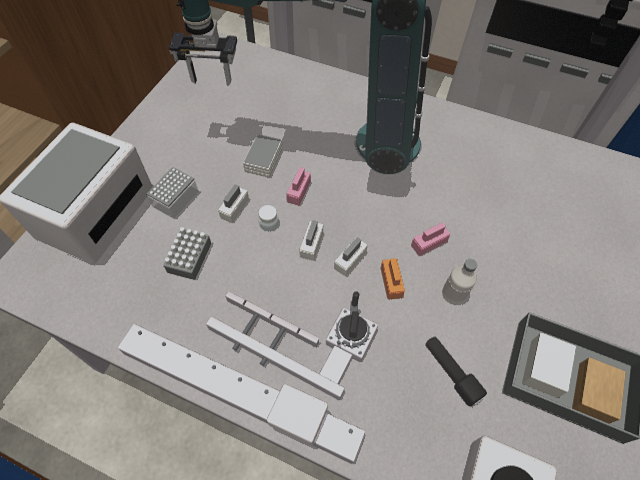

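View pics/top0.png

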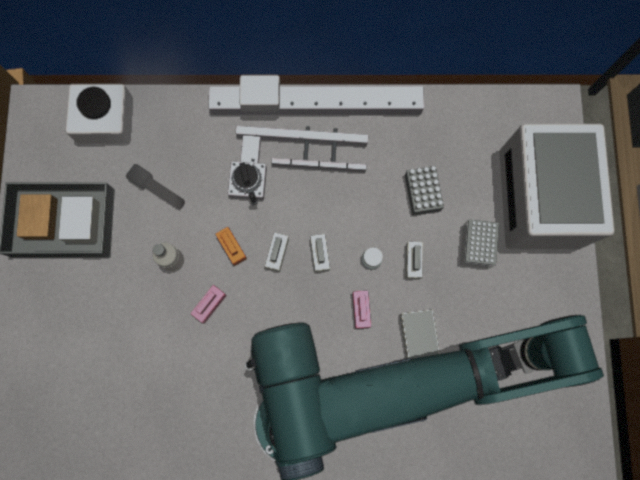

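The top view shows white troughs at (277,251), (320,252) and (415,260). The look-alikes are orange (230,245) and pink (208,303), (362,309). The knob and lock unit is at (247,178) in top and (352,328) in scene. I'll choose the three white troughs and check in close crops.

Run:
```python
import cv2
t=cv2.imread('pics/top0.png');s=cv2.imread('pics/scene0.png')
a=cv2.resize(t[145:220,215:290],(600,600),interpolation=cv2.INTER_CUBIC);cv2.imwrite('pics/ct.png',a)
a=cv2.resize(s[280:370,310:400],(600,600),interpolation=cv2.INTER_CUBIC);cv2.imwrite('pics/cs.png',a)
a=cv2.resize(t[220:340,190:440],(800,384),interpolation=cv2.INTER_CUBIC);cv2.imwrite('pics/ctr.png',a)
```

```text
(no output)
```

View pics/ct.png

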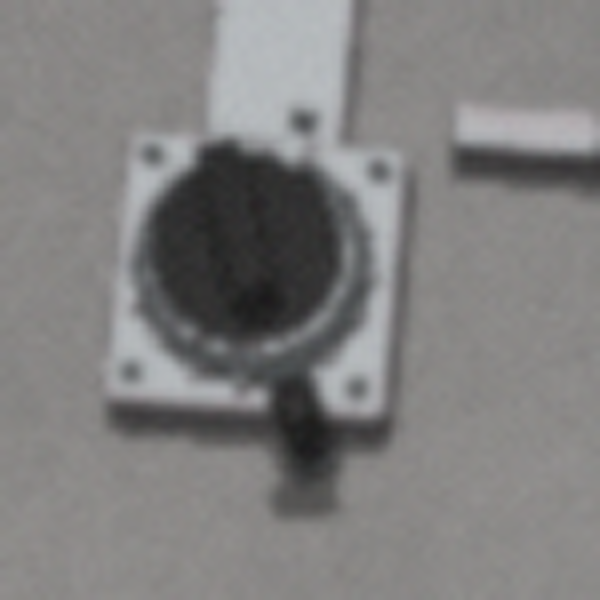

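View pics/cs.png

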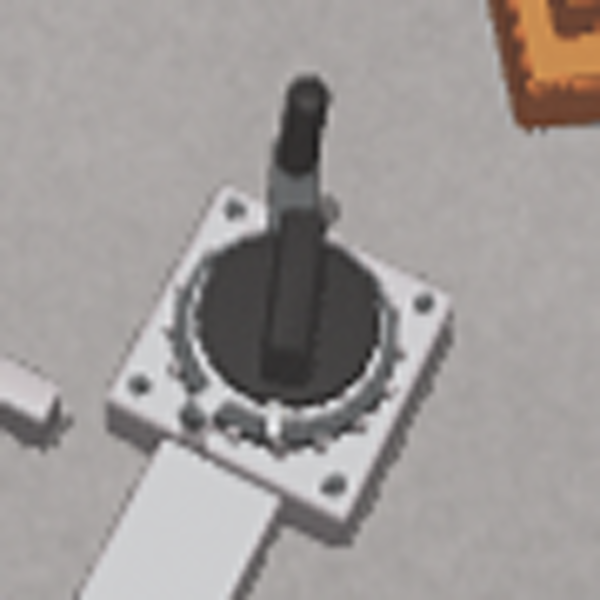

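View pics/ctr.png

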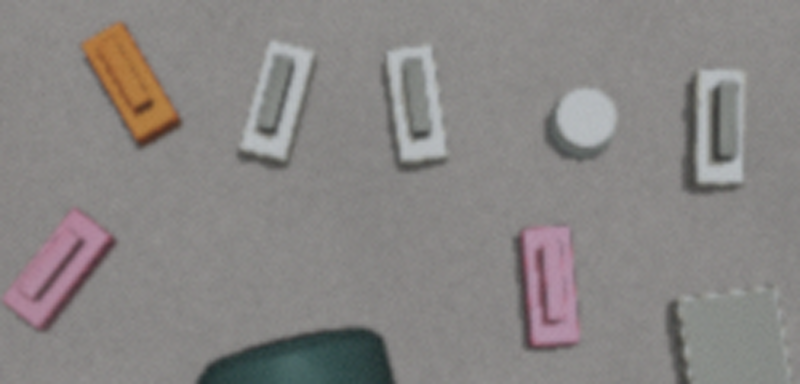

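```bash
cat >> h.py <<'E'
def tri(us,ut):
    A=[]
    out=[]
    for a,b in zip(np.atleast_2d(us),np.atleast_2d(ut)):
        Ps=[]
        rows=[]
        for n,u in(('scene',a),('top',b)):
            c=cam(n);K=np.array([[c['fx'],0,c['cx']],[0,c['fy'],c['cy']],[0,0,1]]);Ps.append(K@np.c_[c['R'],c['t']])
        X=cv2.triangulatePoints(Ps[0],Ps[1],np.array(a,float).reshape(2,1),np.array(b,float).reshape(2,1));X=X[:3,0]/X[3]
        out.append(X)
    return np.array(out)
E
python3 - <<'E'
from h import *
np.set_printoptions(precision=4,suppress=True)
S=lambda p:np.array(p)*0.15+[310,280]
T=lambda p:np.array(p)/8+[215,145]
sc=S([(333,485),(138,385),(235,210),(425,303)]);tp=T([(152,153),(378,170),(357,388),(130,370)])
X=tri(sc,tp);print(X,X.mean(0))
print('post top',tri(S([(307,90)]),T([(250,303)])),tri(S([(307,90)]),T([(315,450)])))
for nm,p in(('ptr',(275,420)),('tabA',(193,412)),('B',(330,208))):
    print(nm,ray('scene',S([p]),0.066), ray('scene',S([p]),0.05))
for nm,p in(('t',(303,120)),('barL',(215,150)),):
    print(nm,ray('top',T([p]),0.066))
W=cloud('scene',np.load('scene0.npz')['d'])
for p in((275,420),(193,412),(330,208),(307,90),(290,280),(235,210)):
    u=np.round(S(p)).astype(int); print(p,W[u[1]-1:u[1]+2,u[0]-1:u[0]+2].reshape(-1,3)[[1,4,7]])
E
```

```text
[[0.712  0.1732 0.0413]
 [0.7057 0.0933 0.0405]
 [0.6259 0.0997 0.0402]
 [0.6322 0.1792 0.0418]] [0.669  0.1364 0.041 ]
post top [[0.6218 0.1219 0.1577]] [[0.5903 0.11   0.0878]]
ptr [[0.7063 0.1472 0.066 ]] [[0.7006 0.1462 0.05  ]]
tabA [[0.7157 0.1191 0.066 ]] [[0.7101 0.1176 0.05  ]]
B [[0.6212 0.1355 0.066 ]] [[0.6142 0.1343 0.05  ]]
t [[0.7157 0.117  0.066 ]]
barL [[0.7048 0.1474 0.066 ]]
(275, 420) [[0.7052 0.1459 0.0687]
 [0.708  0.1469 0.0699]
 [0.71   0.1478 0.0691]]
(193, 412) [[0.714  0.1185 0.0665]
 [0.7161 0.1194 0.066 ]
 [0.7179 0.1202 0.0644]]
(330, 208) [[ 0.5895  0.1306  0.0017]
 [ 0.591   0.1314 -0.0009]
 [ 0.5933  0.1324 -0.0016]]
(307, 90) [[0.6019 0.1143 0.1161]
 [0.6026 0.1149 0.1124]
 [0.6044 0.1157 0.1109]]
(290, 280) [[0.6677 0.1358 0.1066]
 [0.67   0.1367 0.1066]
 [0.672  0.1375 0.1056]]
(235, 210) [[0.6263 0.1    0.0441]
 [0.6302 0.1014 0.0474]
 [0.6314 0.1021 0.0443]]
```

Run:
```python
from h import *
np.set_printoptions(precision=4,suppress=True)
S=lambda p:np.array(p)*0.15+[310,280]
e=ray('scene',S([(300,213),(287,365),(275,435)]),0.106);print(e)
d=e[1]-e[0];print('bar ang',np.arctan2(d[1],d[0]))
e=ray('scene',S([(275,408),(275,438)]),0.066);print(e-[.669,.1364,0],np.arctan2(*(e-[.669,.1364,0])[:,1::-1].T))
t=cv2.imread('pics/top0.png');s=cv2.imread('pics/scene0.png')
cv2.imwrite('pics/bt.png',cv2.resize(t[120:180,230:380],(800,320),interpolation=cv2.INTER_CUBIC))
cv2.imwrite('pics/bs.png',cv2.resize(s[280:400,200:350],(750,600),interpolation=cv2.INTER_CUBIC))
```

```text
[[0.6448 0.1294 0.106 ]
 [0.7003 0.1463 0.106 ]
 [0.7257 0.1519 0.106 ]]
bar ang 0.295701697529992
[[0.0331 0.0092 0.066 ]
 [0.0436 0.0133 0.066 ]] [0.2701 0.2968]
```

View pics/bs.png

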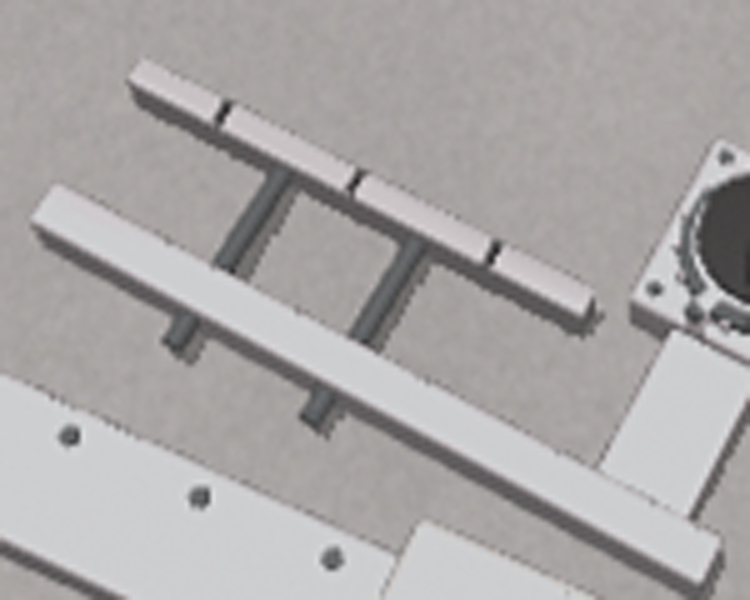

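View pics/bt.png

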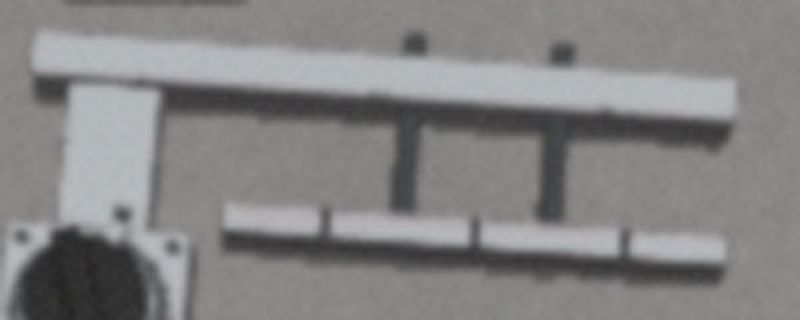

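The scene crop shows the knob pointer at about (351,344), 0.296 rad from world x, and the index tab at (339,342), -0.38 rad. So the knob needs about 38.5° clockwise. The post top is at (356,293), and the marks are on the front bar at scene (244,302), (271,316), (299,330). Moving above the knob now.

Call:
{"method": "step_arm", "body": {
  "commands": [
    {"xyz": [0.15, 0.2, 0], "twist": [0, 0, 43]},
    {"xyz": [0.15, 0.2, 0], "twist": [0, 0, 43]},
    {"xyz": [0.15, 0.2, 0], "twist": [0, 0, 43]},
    {"xyz": [0.15, 0.2, 0], "twist": [0, 0, 43]},
    {"xyz": [0.15, 0.2, 0], "twist": [0, 0, 43]},
    {"xyz": [0.15, 0.2, 0], "twist": [0, 0, 43]},
    {"xyz": [0.3, 0.4, 0], "twist": [0, 0, 86]},
    {"xyz": [0.3, 0.4, 0], "twist": [0, 0, 86]},
    {"xyz": [0.3, 0.4, 0], "twist": [0, 0, 86]},
    {"xyz": [0.3, 0.4, 0], "twist": [0, 0, 86]},
    {"xyz": [0.3, 0.4, 0], "twist": [0, 0, 86]},
    {"xyz": [0.3, 0.4, 0], "twist": [0, 0, 86]}
  ],
  "fingers": 0
}}

```text
time: 1.1
tool_pos: [0.4787, -0.1183, 0.2132]
ee_rot: [-1.571, 0.0, 0.265]
wrist_force: [-0.1, -0.3, 0.3]
width: 0.0941
```

Call:
{"method": "step_arm", "body": {
  "commands": [
    {"xyz": [0.192, 0.257, 0], "twist": [0, 0, 92]},
    {"xyz": [0.192, 0.257, 0], "twist": [0, 0, 92]},
    {"xyz": [0.192, 0.257, 0], "twist": [0, 0, 92]},
    {"xyz": [0.192, 0.257, 0], "twist": [0, 0, 92]},
    {"xyz": [0.192, 0.257, 0], "twist": [0, 0, 92]},
    {"xyz": [0.192, 0.257, 0], "twist": [0, 0, 92]},
    {"xyz": [0.192, 0.257, 0], "twist": [0, 0, 92]},
    {"xyz": [0.192, 0.257, 0], "twist": [0, 0, 92]},
    {"xyz": [0.192, 0.257, 0], "twist": [0, 0, 92]},
    {"xyz": [0.192, 0.257, 0], "twist": [0, 0, 92]},
    {"xyz": [0.192, 0.257, -0.02], "twist": [0, 0, 92]},
    {"xyz": [0.192, 0.257, -0.02], "twist": [0, 0, 92]}
  ]
}}

```text
time: 2.1
tool_pos: [0.6688, 0.1369, 0.1889]
ee_rot: [-1.564, -0.001, 1.766]
wrist_force: [-0.5, -0.1, -1.1]
width: 0.094
```

Run:
```python
from h import *
im,d=snap('scene','k1');cv2.imwrite('pics/k1c.png',cv2.resize(im[200:380,260:440,::-1],(600,600),interpolation=cv2.INTER_CUBIC))
o=robot.get_obs();print({k:np.round(v,4) for k,v in o.items()})
```

```text
{'time': np.float64(2.15), 'joint_positions': array([ 0.1187,  0.3974,  1.0417, -0.    ,  1.7086, -1.6508]), 'qvel': array([-0.004 , -0.0179, -0.0292,  0.0019,  0.0102,  0.3028]), 'joint_torque': array([ 2.29300e-01, -4.79187e+01, -3.08905e+01,  6.90000e-03,
        2.35000e-02, -3.68600e-01]), 'tool_pos': array([0.6689, 0.1367, 0.1898]), 'ee_rot': array([-1.5646e+00, -4.0000e-04,  1.7694e+00]), 'wrist_force': array([-0.1068, -0.5213, -0.7499]), 'wrist_torque': array([ 0.1149, -0.1205, -0.0167]), 'width': np.float64(0.094)}
```

View pics/k1c.png

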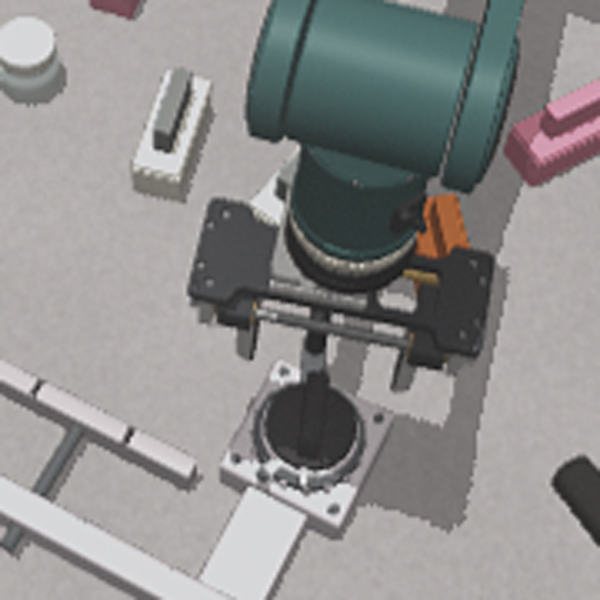

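Call:
{"method": "step_arm", "body": {
  "commands": [
    {"xyz": [0.001, 0, -0.03], "twist": [0, 0, 6]},
    {"xyz": [0.001, 0, -0.06], "twist": [0, 0, 6]},
    {"xyz": [0.001, 0, -0.09], "twist": [0, 0, 6]},
    {"xyz": [0.001, 0, -0.107], "twist": [0, 0, 6]},
    {"xyz": [0.001, 0, -0.107], "twist": [0, 0, 6]},
    {"xyz": [0.001, 0, -0.107], "twist": [0, 0, 6]}
  ]
}}

```text
time: 2.65
tool_pos: [0.6703, 0.1364, 0.0852]
ee_rot: [-1.568, -0.001, 1.862]
wrist_force: [-0.3, 0.1, 0.3]
width: 0.0939
```

Call:
{"method": "step_arm", "body": {
  "commands": [
    {"xyz": [0, 0, 0], "twist": [0, 0, 0]},
    {"xyz": [0, 0, 0], "twist": [0, 0, 0]},
    {"xyz": [0, 0, 0], "twist": [0, 0, 0]},
    {"xyz": [0, 0, 0], "twist": [0, 0, 0]},
    {"xyz": [0, 0, 0], "twist": [0, 0, 0]},
    {"xyz": [0, 0, 0], "twist": [0, 0, 0]}
  ],
  "fingers": 255
}}

```text
time: 3.15
tool_pos: [0.6714, 0.1367, 0.0871]
ee_rot: [-1.572, 0.0, 1.864]
wrist_force: [0.3, -0.2, 0.2]
width: 0.0574
```

Call:
{"method": "step_arm", "body": {
  "commands": [
    {"xyz": [0, 0, 0], "twist": [0, 0, 0]},
    {"xyz": [0, 0, 0], "twist": [0, 0, 0]},
    {"xyz": [0, 0, 0], "twist": [0, 0, 0]},
    {"xyz": [0, 0, 0], "twist": [0, 0, 0]},
    {"xyz": [0, 0, 0], "twist": [0, 0, 0]},
    {"xyz": [0, 0, 0], "twist": [0, 0, 0]},
    {"xyz": [0, 0, 0], "twist": [0, 0, 0]}
  ]
}}

```text
time: 3.73
tool_pos: [0.6708, 0.1375, 0.0864]
ee_rot: [-1.571, -0.002, 1.864]
wrist_force: [-0.1, 2.9, 0.9]
width: 0.016
```

Call:
{"method": "step_arm", "body": {
  "commands": [
    {"xyz": [0, 0, 0], "twist": [0, 0, -5]},
    {"xyz": [0, 0, 0], "twist": [0, 0, -10]},
    {"xyz": [0, 0, 0], "twist": [0, 0, -15]},
    {"xyz": [0, 0, 0], "twist": [0, 0, -20]},
    {"xyz": [0, 0, 0], "twist": [0, 0, -25]},
    {"xyz": [0, 0, 0], "twist": [0, 0, -30]},
    {"xyz": [0, 0, 0], "twist": [0, 0, -35]},
    {"xyz": [0, 0, 0], "twist": [0, 0, -38]},
    {"xyz": [0, 0, 0], "twist": [0, 0, -38]},
    {"xyz": [0, 0, 0], "twist": [0, 0, -38]}
  ]
}}

```text
time: 4.57
tool_pos: [0.6707, 0.1355, 0.0864]
ee_rot: [-1.57, 0.002, 1.201]
wrist_force: [-1.9, -4.6, 1.5]
width: 0.0155
```

Run:
```python
from h import *
im,d=snap('scene','k2');cv2.imwrite('pics/k2c.png',cv2.resize(im[280:370,310:400,::-1],(600,600),interpolation=cv2.INTER_CUBIC))
```

```text
(no output)
```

View pics/k2c.png

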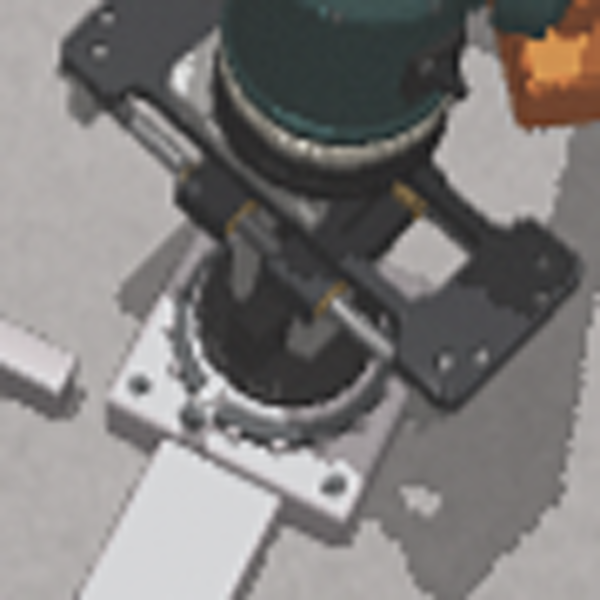

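Call:
{"method": "step_arm", "body": {
  "commands": [
    {"xyz": [0, 0, 0], "twist": [0, 0, 0]},
    {"xyz": [0, 0, 0], "twist": [0, 0, 0]},
    {"xyz": [0, 0, 0], "twist": [0, 0, 0]},
    {"xyz": [0, 0, 0], "twist": [0, 0, 0]},
    {"xyz": [0, 0, 0.03], "twist": [0, 0, 0]},
    {"xyz": [0, 0, 0.065], "twist": [0, 0, 0]},
    {"xyz": [-0.03, -0.01, 0.065], "twist": [0, 0, 7]},
    {"xyz": [-0.06, -0.02, 0.065], "twist": [0, 0, 14]},
    {"xyz": [-0.1, -0.03, 0.065], "twist": [0, 0, 21]},
    {"xyz": [-0.13, -0.035, 0.065], "twist": [0, 0, 28]},
    {"xyz": [-0.13, -0.035, 0.065], "twist": [0, 0, 35]}
  ],
  "fingers": 160
}}

```text
time: 5.53
tool_pos: [0.5354, 0.1013, 0.1507]
ee_rot: [-1.566, -0.001, 1.818]
wrist_force: [-0.3, 0.3, -0.1]
width: 0.0352
```

Run:
```python
from h import *
im,d=snap('scene','k3');cv2.imwrite('pics/k3c.png',cv2.resize(im[280:370,310:400,::-1],(600,600),interpolation=cv2.INTER_CUBIC))
im,d=snap('top','k3t');cv2.imwrite('pics/k3tc.png',cv2.resize(im[145:220,215:290,::-1],(600,600),interpolation=cv2.INTER_CUBIC))
```

```text
(no output)
```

View pics/k3c.png

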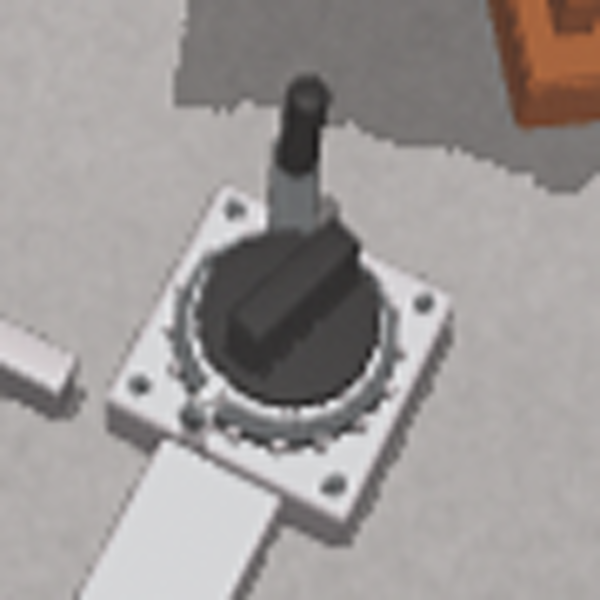

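View pics/k3tc.png

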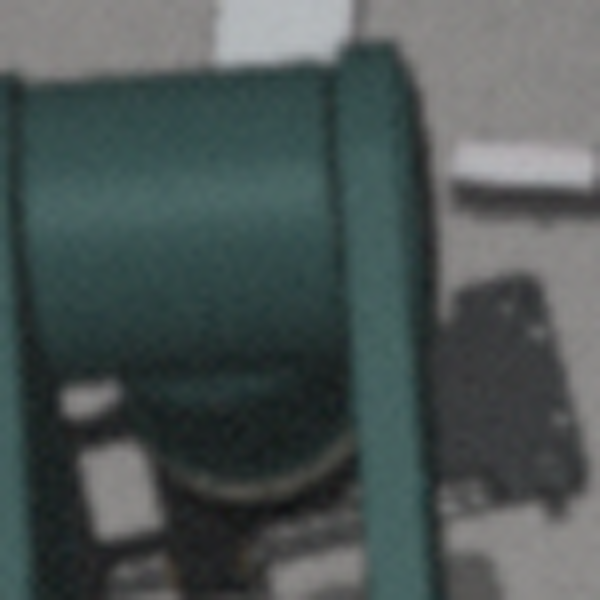

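Run:
```python
from h import *
np.set_printoptions(precision=4,suppress=True)
im=np.load('k3.npz')['im'];cv2.imwrite('pics/k3z.png',cv2.resize(im[325:355,325:365,::-1],(800,600),interpolation=cv2.INTER_CUBIC))
S=lambda p:np.array(p)*0.15+[310,280]
A=np.array([.6695,.1365,0])
e=ray('scene',S([(335,228),(240,328)]),0.106);d=e[1]-e[0];print('bar',np.arctan2(d[1],d[0]),e.mean(0))
e=ray('scene',S([(210,397),(193,412)]),0.066)-A;print(np.arctan2(e[:,1],e[:,0]),np.hypot(e[:,0],e[:,1]))
print(ray('scene',S([(307,90)]),0.113))
```

```text
bar -0.33142176429408227 [0.6697 0.1345 0.106 ]
[-0.3485 -0.3608] [0.0409 0.0494]
[[0.6016 0.1146 0.113 ]]
```

View pics/k3z.png

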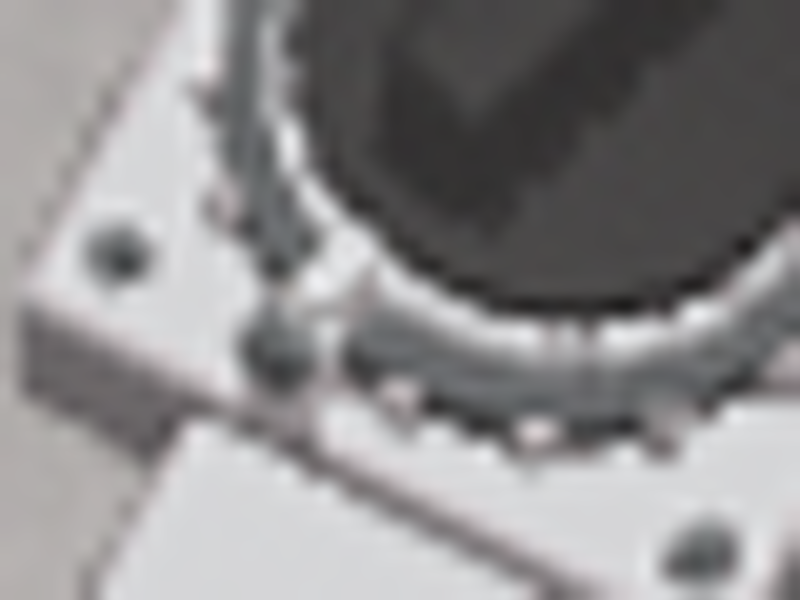

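Scene crop: pointer at (341.5,339.6) and tab at (339,341.8), angles -0.35 and -0.36 rad, so the knob is set. Next, straddle the post, whose top is at (0.602,0.115).

Call:
{"method": "step_arm", "body": {
  "commands": [
    {"xyz": [0.035, 0.007, 0], "twist": [0, 0, 4]},
    {"xyz": [0.061, 0.0125, 0], "twist": [0, 0, 4]},
    {"xyz": [0.061, 0.0125, 0], "twist": [0, 0, 4]},
    {"xyz": [0.061, 0.0125, -0.03], "twist": [0, 0, 4]},
    {"xyz": [0.061, 0.0125, -0.068], "twist": [0, 0, 4]},
    {"xyz": [0.061, 0.0125, -0.068], "twist": [0, 0, 4]}
  ]
}}

```text
time: 6.13
tool_pos: [0.5976, 0.1139, 0.075]
ee_rot: [-1.556, -0.003, 1.879]
wrist_force: [-1.4, -0.0, -1.7]
width: 0.0348
```

Call:
{"method": "step_arm", "body": {
  "commands": [
    {"xyz": [0, 0, 0], "twist": [0, 0, 0]},
    {"xyz": [0, 0, 0], "twist": [0, 0, 0]},
    {"xyz": [0, 0, 0], "twist": [0, 0, 0]},
    {"xyz": [0, 0, 0], "twist": [0, 0, 0]}
  ],
  "fingers": 203
}}

```text
time: 6.47
tool_pos: [0.604, 0.1144, 0.0867]
ee_rot: [-1.576, 0.001, 1.881]
wrist_force: [0.0, -0.1, 1.0]
width: 0.0196
```

Run:
```python
from h import *
im,d=snap('scene','k4');cv2.imwrite('pics/k4c.png',cv2.resize(im[260:370,290:400,::-1],(600,600),interpolation=cv2.INTER_CUBIC))
C=np.array([.6695,.1365]);p0=robot.get_obs()['tool_pos'][:2];r=.0705;print(p0,np.hypot(*(p0-C)))
th0=3.456
for k in np.arange(0,90,5):
    th=th0-np.radians(k);print(k,np.round(C+r*np.array([np.cos(th),np.sin(th)])-p0,4))
```

```text
[0.6036694  0.11430315] 0.06947207147594468
0 [-0.0012  0.0004]
5 [-0.0029  0.0063]
10 [-0.004   0.0124]
15 [-0.0046  0.0185]
20 [-0.0046  0.0246]
25 [-0.0041  0.0308]
30 [-0.0031  0.0368]
35 [-0.0016  0.0428]
40 [0.0005 0.0486]
45 [0.003  0.0542]
50 [0.006  0.0595]
55 [0.0095 0.0646]
60 [0.0134 0.0694]
65 [0.0177 0.0737]
70 [0.0224 0.0777]
75 [0.0274 0.0813]
80 [0.0327 0.0844]
85 [0.0383 0.0871]
```

View pics/k4c.png

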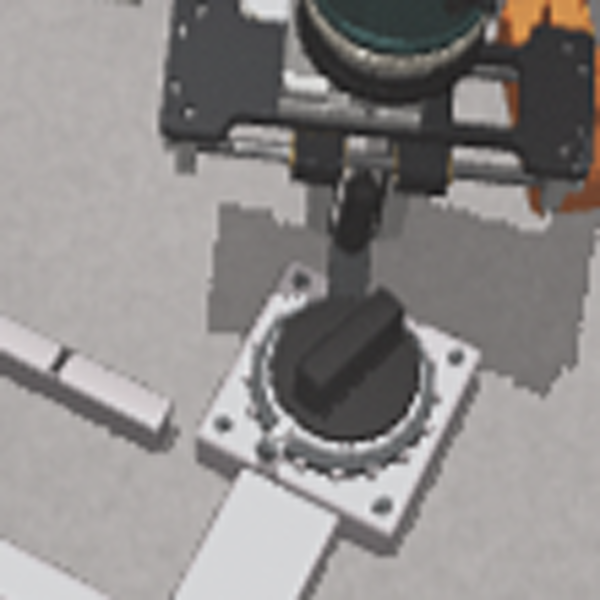

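The post sits between the pads at scene (355,298). Turning along the arc now.

Call:
{"method": "step_arm", "body": {
  "commands": [
    {"xyz": [-0.002, 0.006, 0], "twist": [0, 0, -5]},
    {"xyz": [-0.003, 0.012, 0], "twist": [0, 0, -10]},
    {"xyz": [-0.0035, 0.018, 0], "twist": [0, 0, -15]},
    {"xyz": [-0.0035, 0.0245, 0], "twist": [0, 0, -20]},
    {"xyz": [-0.003, 0.0305, 0], "twist": [0, 0, -25]},
    {"xyz": [-0.002, 0.0365, 0], "twist": [0, 0, -30]},
    {"xyz": [-0.0005, 0.0425, 0], "twist": [0, 0, -35]},
    {"xyz": [0.0015, 0.048, 0], "twist": [0, 0, -40]},
    {"xyz": [0.004, 0.0535, 0], "twist": [0, 0, -45]},
    {"xyz": [0.007, 0.059, 0], "twist": [0, 0, -50]},
    {"xyz": [0.0105, 0.064, 0], "twist": [0, 0, -55]}
  ]
}}

```text
time: 7.43
tool_pos: [0.6127, 0.177, 0.0857]
ee_rot: [-1.573, 0.001, 0.916]
wrist_force: [-3.8, -4.3, 3.5]
width: 0.0193
```

Run:
```python
from h import *
im,d=snap('scene','k5');cv2.imwrite('pics/k5c.png',cv2.resize(im[260:370,290:400,::-1],(600,600),interpolation=cv2.INTER_CUBIC))
o=robot.get_obs();print(o['wrist_force'],o['tool_pos'],o['ee_rot'],o['width'])
```

```text
[-1.29009778 -2.07558247  2.32124326] [0.61336751 0.17814229 0.08563063] [-1.57291644e+00 -4.64730955e-04  9.14149416e-01] 0.018931360003843642
```

View pics/k5c.png

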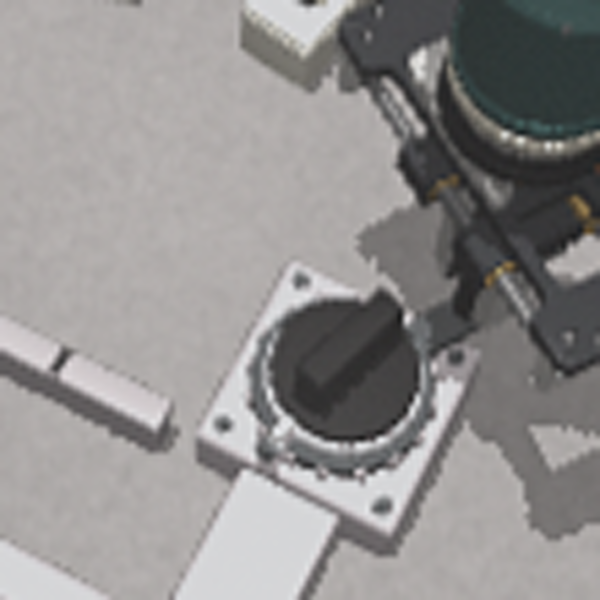

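Call:
{"method": "step_arm", "body": {
  "commands": [
    {"xyz": [0.0035, 0.005, 0], "twist": [0, 0, -5]},
    {"xyz": [0.008, 0.009, 0], "twist": [0, 0, -10]},
    {"xyz": [0.008, 0.009, 0], "twist": [0, 0, -10]}
  ]
}}

```text
time: 7.73
tool_pos: [0.6213, 0.1871, 0.085]
ee_rot: [-1.572, -0.001, 0.747]
wrist_force: [-1.1, -0.8, 1.0]
width: 0.0194
```

Call:
{"method": "step_arm", "body": {
  "commands": [
    {"xyz": [0.005, 0.004, 0], "twist": [0, 0, -5]},
    {"xyz": [0.005, 0.004, 0], "twist": [0, 0, -5]}
  ]
}}

```text
time: 7.9
tool_pos: [0.6259, 0.1911, 0.0844]
ee_rot: [-1.571, -0.001, 0.661]
wrist_force: [-1.4, -0.9, 1.8]
width: 0.0193
```

Call:
{"method": "step_arm", "body": {
  "commands": [
    {"xyz": [0.005, 0.0035, 0], "twist": [0, 0, -5]},
    {"xyz": [0.005, 0.0035, 0], "twist": [0, 0, -5]}
  ]
}}

```text
time: 8.07
tool_pos: [0.6308, 0.1946, 0.0841]
ee_rot: [-1.571, -0.001, 0.575]
wrist_force: [-0.9, -0.4, 0.2]
width: 0.019
```

Call:
{"method": "step_arm", "body": {
  "commands": [
    {"xyz": [0.0055, 0.003, 0], "twist": [0, 0, -5]},
    {"xyz": [0.0055, 0.003, 0], "twist": [0, 0, -5]}
  ]
}}

```text
time: 8.23
tool_pos: [0.6343, 0.1965, 0.0837]
ee_rot: [-1.571, 0.005, 0.488]
wrist_force: [-6.8, -3.4, 3.3]
width: 0.0192
```

Run:
```python
from h import *
im,d=snap('scene','k6');cv2.imwrite('pics/k6c.png',cv2.resize(im[260:370,290:400,::-1],(600,600),interpolation=cv2.INTER_CUBIC))
o=robot.get_obs();print(o['wrist_force'],o['tool_pos'],o['ee_rot'],o['width'])
```

```text
[-6.21705906 -3.93462746  4.49998397] [0.63431718 0.19655709 0.08365491] [-1.57054794  0.00450975  0.48973534] 0.019278257118379
```

View pics/k6c.png

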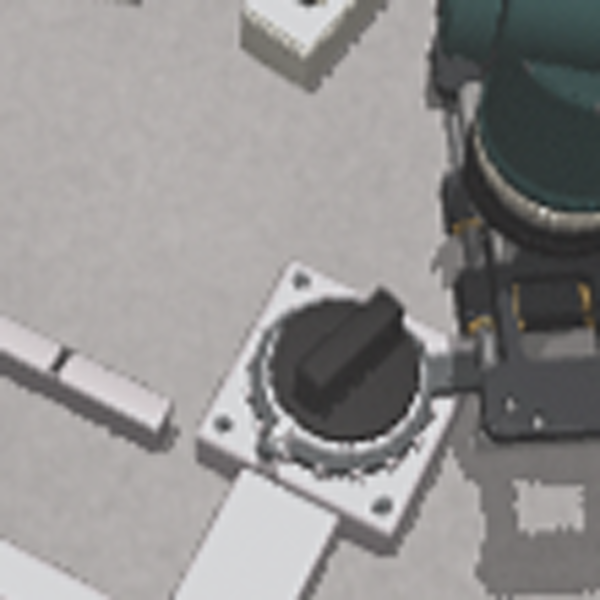

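Call:
{"method": "step_arm", "body": {
  "commands": [
    {"xyz": [0.003, 0.0015, 0], "twist": [0, 0, -2]},
    {"xyz": [0.003, 0.0015, 0], "twist": [0, 0, -2]},
    {"xyz": [0.003, 0.0015, 0], "twist": [0, 0, -2]}
  ]
}}

```text
time: 8.53
tool_pos: [0.6345, 0.1963, 0.0835]
ee_rot: [-1.571, 0.012, 0.455]
wrist_force: [-13.4, -7.7, 6.9]
width: 0.0194
```

Call:
{"method": "step_arm", "body": {
  "commands": [
    {"xyz": [0.003, 0.001, 0], "twist": [0, 0, -2]},
    {"xyz": [0.003, 0.001, 0], "twist": [0, 0, -2]}
  ]
}}

```text
time: 8.7
tool_pos: [0.6347, 0.1961, 0.0834]
ee_rot: [-1.571, 0.02, 0.419]
wrist_force: [-20.3, -9.6, 10.6]
width: 0.0195
```

Call:
{"method": "step_arm", "body": {
  "commands": [
    {"xyz": [-0.003, -0.0015, 0], "twist": [0, 0, 0]},
    {"xyz": [-0.006, -0.0035, 0], "twist": [0, 0, 0]},
    {"xyz": [-0.006, -0.0035, 0], "twist": [0, 0, 0]},
    {"xyz": [-0.006, -0.0035, 0], "twist": [0, 0, 0]},
    {"xyz": [-0.006, -0.0035, 0], "twist": [0, 0, 0]},
    {"xyz": [-0.006, -0.0035, 0.035], "twist": [0, 0, 0]},
    {"xyz": [-0.006, -0.0035, 0.07], "twist": [0, 0, 0]},
    {"xyz": [-0.04, -0.03, 0.1], "twist": [0, 0, 0]},
    {"xyz": [-0.08, -0.06, 0.1], "twist": [0, 0, 0]},
    {"xyz": [-0.12, -0.09, 0.1], "twist": [0, 0, 0]},
    {"xyz": [-0.15, -0.12, 0.1], "twist": [0, 0, 0]},
    {"xyz": [-0.18, -0.15, 0.1], "twist": [0, 0, 0]}
  ],
  "fingers": 155
}}

```text
time: 9.7
tool_pos: [0.4807, 0.0685, 0.1838]
ee_rot: [-1.571, -0.002, 0.418]
wrist_force: [0.4, -0.9, 0.3]
width: 0.0368
```

Run:
```python
from h import *
im,d=snap('scene','k7');cv2.imwrite('pics/k7c.png',cv2.resize(im[260:370,290:400,::-1],(600,600),interpolation=cv2.INTER_CUBIC))
im,d=snap('top','k7t')
o=robot.get_obs();print(o['tool_pos'])
```

```text
[0.47801541 0.06649632 0.18301716]
```

View pics/k7c.png

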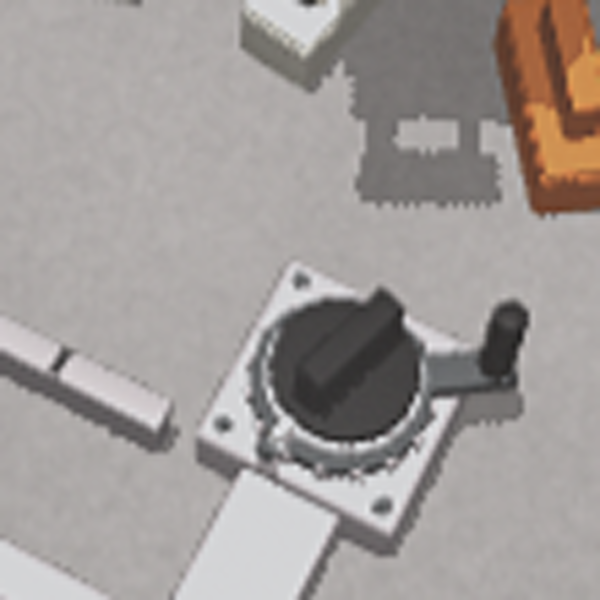

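View pics/k7.png

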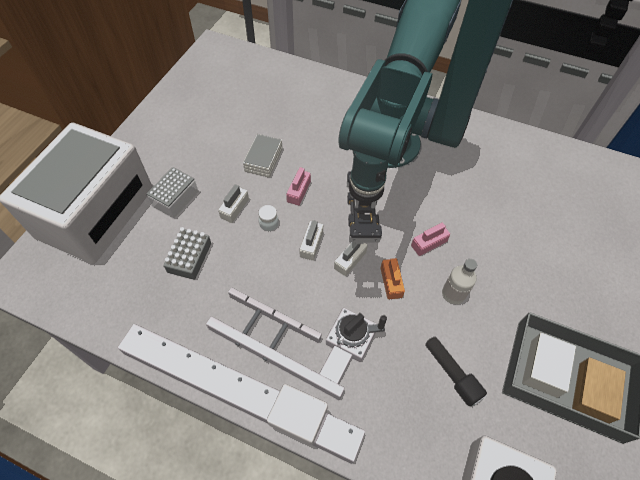

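View pics/k7t.png

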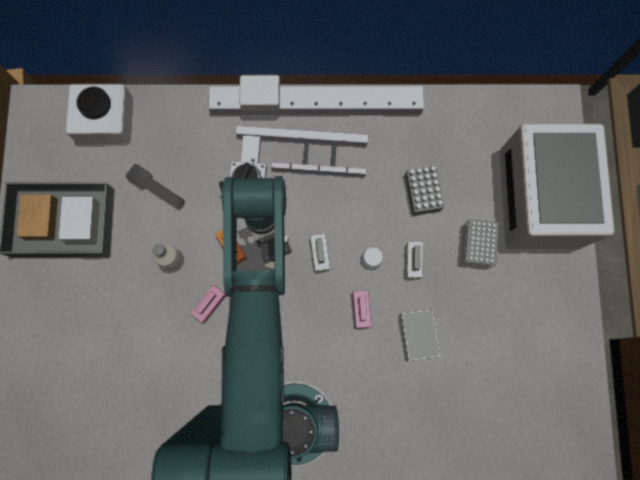

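Run:
```python
from h import *
s=cv2.imread('pics/scene0.png');t=cv2.imread('pics/top0.png')
def mont(im,cs,h,f,out):
    cv2.imwrite(out,np.hstack([cv2.resize(im[y-h:y+h,x-h:x+h],(2*h*f,2*h*f),interpolation=cv2.INTER_CUBIC) for x,y in cs]))
mont(s,[(350,254),(312,238),(233,202)],22,6,'pics/m_s.png')
mont(t,[(277,251),(320,252),(415,260)],22,6,'pics/m_t.png')
s=cv2.imread('pics/k7.png');t=cv2.imread('pics/k7t.png')
cv2.imwrite('pics/m_bs.png',cv2.resize(s[285:345,225:325],(800,480),interpolation=cv2.INTER_CUBIC))
cv2.imwrite('pics/m_bt.png',cv2.resize(t[150:185,265:375],(800,255),interpolation=cv2.INTER_CUBIC))
```

```text
(no output)
```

View pics/m_s.png

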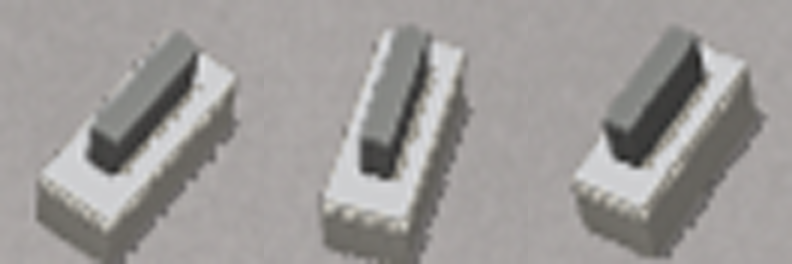

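View pics/m_t.png

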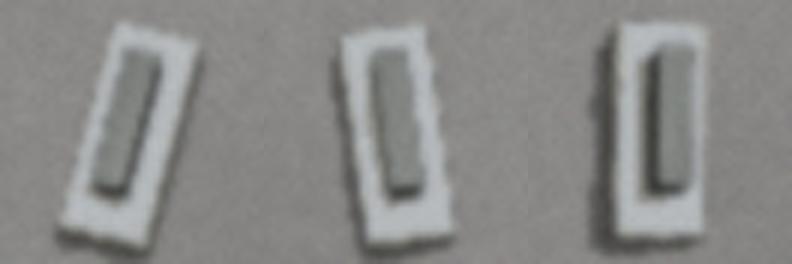

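View pics/m_bs.png

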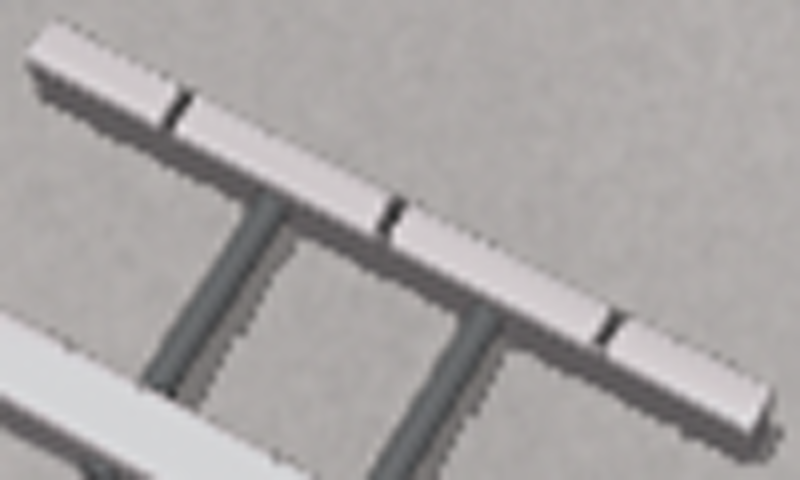

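View pics/m_bt.png

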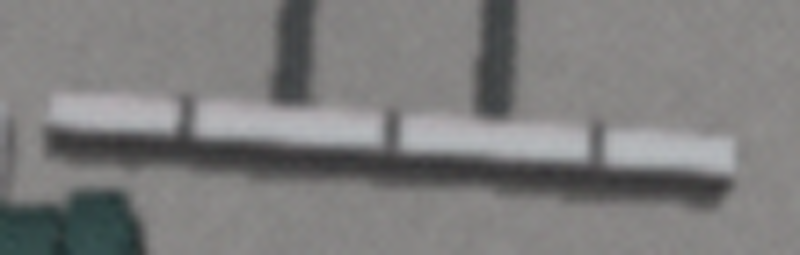

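Run:
```python
from h import *
np.set_printoptions(precision=4,suppress=True)
def P(pts,f,o): return (np.array(pts)+.5)/f-.5+np.array(o)
ms=P([(187,94),(402,203),(619,316)],8,(225,285)); mt=P([(186,137),(392,152),(597,167)],7.2727,(265,150))
M=tri(ms,mt);print('marks',M);print(ray('scene',ms,.038),ray('top',mt,.038),sep='\n')
sc=[[(101,135),(187,42)],[(375,138),(415,33)],[(618,125),(687,36)]]
tp=[[(142,49),(108,186)],[(390,50),(403,187)],[(676,45),(671,187)]]
cs=[(350,254),(312,238),(233,202)];ct=[(277,251),(320,252),(415,260)]
for i in range(3):
    us=P(np.array(sc[i])-[264*i,0],6,np.array(cs[i])-22);ut=P(np.array(tp[i])-[264*i,0],6,np.array(ct[i])-22)
    X=tri(us,ut);d=X[0]-X[1]
    a=ray('scene',us,.08);b=ray('top',ut,.08);da=a[0]-a[1];db=b[0]-b[1]
    print(i,'c',X.mean(0),'L',np.linalg.norm(d),'ang',np.arctan2(d[1],d[0]),'| scene',a.mean(0)[:2],np.arctan2(da[1],da[0]),np.linalg.norm(da),'| top',b.mean(0)[:2],np.arctan2(db[1],db[0]),np.linalg.norm(db))
# jar, bottle etc by depth top view
for n,u in(('jar',(373,258)),('pink2',(362,309)),('plate',(420,334)),('orange',(230,245)),('tiprack',(425,190)),('tip2',(481,243))): print(n,ray('top',[u],.05)[0])
print('post',ray('scene',P([(512,312)],6*600/660,(290,260)),.113))
```

```text
marks [[ 0.6954 -0.0376  0.1408]
 [ 0.6943 -0.0662  0.0367]
 [ 0.6969 -0.0906 -0.0215]]
[[ 0.6892 -0.1467  0.038 ]
 [ 0.6948 -0.0658  0.038 ]
 [ 0.7011  0.0136  0.038 ]]
[[ 0.7002  0.0139  0.038 ]
 [ 0.6939 -0.0663  0.038 ]
 [ 0.6876 -0.146   0.038 ]]
0 c [0.4622 0.0506 0.0809] L 0.06396194913666627 ang -0.24543137154409836 | scene [0.4618 0.0501] -0.2757301306939903 0.06273521670370225 | top [0.4624 0.0509] -0.23048517696998574 0.06414056182330352
1 c [ 0.4587 -0.0683  0.0813] L 0.0618987291990705 ang 0.10237983416793783 | scene [ 0.458 -0.069] 0.11079367625349414 0.059424007550245767 | top [ 0.4589 -0.068 ] 0.08802853278231944 0.06270971152076656
2 c [ 0.4375 -0.3287  0.0796] L 0.06348883910830076 ang -0.04632673617404862 | scene [ 0.4378 -0.3286] -0.07138080804916098 0.059922512028069495 | top [ 0.4374 -0.3286] -0.07066730078107088 0.06459266037690253
jar [ 0.4399 -0.2139  0.05  ]
pink2 [ 0.301  -0.1813  0.05  ]
plate [ 0.234  -0.3347  0.05  ]
orange [0.4772 0.1773 0.05  ]
tiprack [ 0.6323 -0.3635  0.05  ]
tip2 [ 0.4809 -0.5115  0.05  ]
post [[0.6316 0.1962 0.113 ]]
```

The bar's front-face marks are at (0.7006,0.014), (0.694,-0.066) and (0.688,-0.146), with square direction -0.076 rad. The rib tops triangulate to 0.080–0.081 m, matching the text. The lock post is at (0.632,0.196), hard against its stop, and the pointer is still at the tab. Now trough 0.

Call:
{"method": "step_arm", "body": {
  "commands": [
    {"xyz": [-0.016, -0.016, 0], "twist": [0, 0, 7]},
    {"xyz": [-0.016, -0.016, 0], "twist": [0, 0, 14]},
    {"xyz": [-0.016, -0.016, 0], "twist": [0, 0, 21]},
    {"xyz": [-0.016, -0.016, -0.01], "twist": [0, 0, 28]},
    {"xyz": [-0.016, -0.016, -0.02], "twist": [0, 0, 35]},
    {"xyz": [-0.016, -0.016, -0.03], "twist": [0, 0, 42]},
    {"xyz": [-0.016, -0.016, -0.04], "twist": [0, 0, 49]},
    {"xyz": [-0.016, -0.016, -0.06], "twist": [0, 0, 52]},
    {"xyz": [-0.016, -0.016, -0.06], "twist": [0, 0, 52]}
  ]
}}

```text
time: 10.55
tool_pos: [0.4646, 0.0536, 0.12]
ee_rot: [-1.565, 0.001, 1.325]
wrist_force: [0.0, 0.5, -0.9]
width: 0.0369
```

Run:
```python
from h import *
im,d=snap('scene','a1');cv2.imwrite('pics/a1c.png',cv2.resize(im[180:290,290:400,::-1],(600,600),interpolation=cv2.INTER_CUBIC))
o=robot.get_obs();print(o['tool_pos'],o['ee_rot'])
```

```text
[0.46517805 0.0535126  0.12162646] [-1.56702048e+00  3.75077354e-04  1.32249615e+00]
```

View pics/a1c.png

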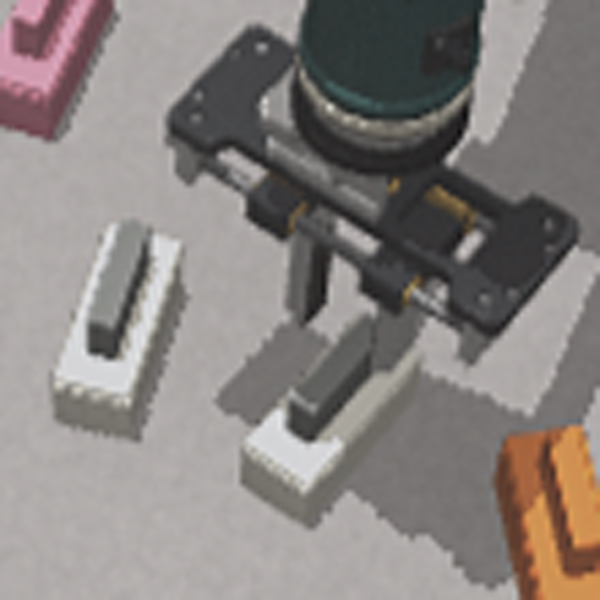

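Jaws are aligned over the rib at scene (350,252). Correct by (-0.003,-0.003), descend, then close.

Call:
{"method": "step_arm", "body": {
  "commands": [
    {"xyz": [-0.003, -0.003, -0.03], "twist": [0, 0, 0]},
    {"xyz": [-0.003, -0.003, -0.06], "twist": [0, 0, 0]},
    {"xyz": [-0.003, -0.003, -0.06], "twist": [0, 0, 0]}
  ]
}}

```text
time: 10.85
tool_pos: [0.4596, 0.0503, 0.0591]
ee_rot: [-1.562, 0.002, 1.322]
wrist_force: [-0.4, 0.3, -1.6]
width: 0.037
```

Call:
{"method": "step_arm", "body": {
  "commands": [
    {"xyz": [0, 0, 0], "twist": [0, 0, 0]},
    {"xyz": [0, 0, 0], "twist": [0, 0, 0]},
    {"xyz": [0, 0, 0], "twist": [0, 0, 0]},
    {"xyz": [0, 0, 0], "twist": [0, 0, 0]},
    {"xyz": [0, 0, 0], "twist": [0, 0, 0]},
    {"xyz": [0, 0, 0], "twist": [0, 0, 0]}
  ],
  "fingers": 255
}}

```text
time: 11.35
tool_pos: [0.4646, 0.0499, 0.0658]
ee_rot: [-1.576, -0.001, 1.323]
wrist_force: [-0.2, 0.8, 6.4]
width: 0.0161
```

Call:
{"method": "step_arm", "body": {
  "commands": [
    {"xyz": [0, 0, 0.02], "twist": [0, 0, 0]},
    {"xyz": [0, 0, 0.04], "twist": [0, 0, 0]},
    {"xyz": [0, 0, 0.04], "twist": [0, 0, 0]}
  ]
}}

```text
time: 11.6
tool_pos: [0.465, 0.0499, 0.1071]
ee_rot: [-1.578, -0.002, 1.323]
wrist_force: [1.2, -0.6, -2.4]
width: 0.0158
```

Run:
```python
from h import *
o=robot.get_obs();print(o['tool_pos'],o['ee_rot'],o['wrist_force'])
im,d=snap('scene','a2');cv2.imwrite('pics/a2c.png',cv2.resize(im[180:290,290:400,::-1],(600,600),interpolation=cv2.INTER_CUBIC))
o=robot.get_obs();print(o['tool_pos'],o['ee_rot'],o['wrist_force'])
```

```text
[0.46503995 0.04994753 0.10708784] [-1.57762531 -0.00181582  1.3226057 ] [ 1.20250574 -0.58591152 -2.42541264]
[0.46416475 0.04993024 0.10516535] [-1.57529218e+00 -1.19339218e-03  1.32261306e+00] [-0.15890402  1.03400135 -2.27221702]
```

View pics/a2c.png

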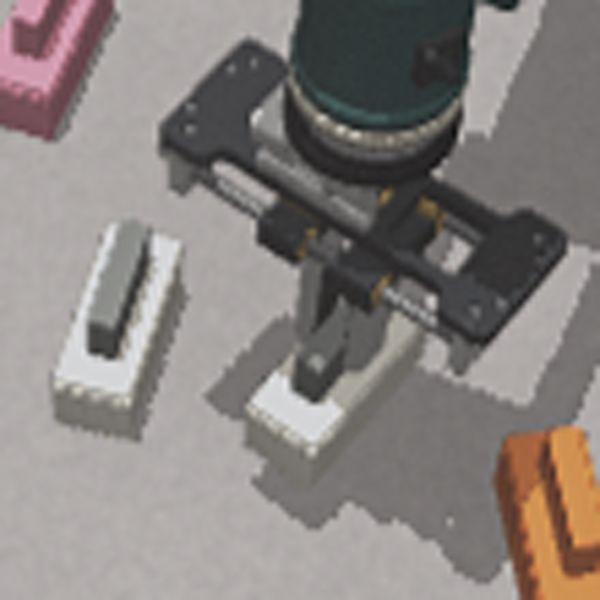

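Call:
{"method": "step_arm", "body": {
  "commands": [
    {"xyz": [0.03, -0.005, 0], "twist": [0, 0, 5]},
    {"xyz": [0.065, -0.011, 0], "twist": [0, 0, 9.8]},
    {"xyz": [0.1, -0.018, 0], "twist": [0, 0, 9.8]},
    {"xyz": [0.135, -0.024, 0], "twist": [0, 0, 9.8]},
    {"xyz": [0.165, -0.03, 0], "twist": [0, 0, 9.8]},
    {"xyz": [0.178, -0.032, 0], "twist": [0, 0, 9.8]},
    {"xyz": [0.178, -0.032, -0.01], "twist": [0, 0, 9.8]},
    {"xyz": [0.178, -0.032, -0.02], "twist": [0, 0, 9.8]},
    {"xyz": [0.178, -0.032, -0.03], "twist": [0, 0, 9.8]},
    {"xyz": [0.178, -0.032, -0.03], "twist": [0, 0, 9.8]}
  ]
}}

```text
time: 12.48
tool_pos: [0.6368, 0.0185, 0.0684]
ee_rot: [-1.562, -0.0, 1.494]
wrist_force: [-0.5, -0.1, -3.1]
width: 0.0157
```

Run:
```python
from h import *
im,d=snap('scene','a3');cv2.imwrite('pics/a3c.png',cv2.resize(im[250:350,230:380,::-1],(800,533),interpolation=cv2.INTER_CUBIC))
o=robot.get_obs();print(o['tool_pos'],o['ee_rot'],o['wrist_force'])
```

```text
[0.63759936 0.0184112  0.0701299 ] [-1.56425478e+00 -3.25680716e-05  1.49406656e+00] [ 0.67096255 -0.37903817 -2.45615504]
```

View pics/a3c.png

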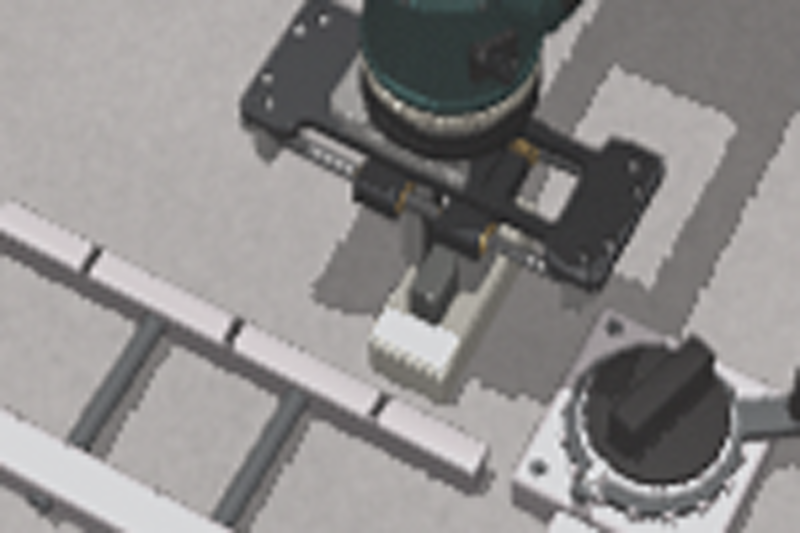

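Call:
{"method": "step_arm", "body": {
  "commands": [
    {"xyz": [0.004, -0.0005, 0], "twist": [0, 0, 0]},
    {"xyz": [0.008, -0.0005, -0.003], "twist": [0, 0, 0]},
    {"xyz": [0.008, -0.0005, -0.006], "twist": [0, 0, 0]},
    {"xyz": [0.008, -0.0005, -0.006], "twist": [0, 0, 0]},
    {"xyz": [0.008, -0.0005, -0.006], "twist": [0, 0, 0]},
    {"xyz": [0.008, -0.0005, -0.006], "twist": [0, 0, 0]}
  ]
}}

```text
time: 13.03
tool_pos: [0.6487, 0.0174, 0.0676]
ee_rot: [-1.571, -0.0, 1.494]
wrist_force: [-0.4, 0.8, -3.4]
width: 0.0154
```

Run:
```python
from h import *
im,d=snap('scene','a4');cv2.imwrite('pics/a4c.png',cv2.resize(im[270:350,250:350,::-1],(800,640)[:2],interpolation=cv2.INTER_CUBIC)[:600])
o=robot.get_obs();print(o['tool_pos'],o['ee_rot'],o['wrist_force'])
```

```text
[0.64879445 0.01744012 0.06764145] [-1.57117787e+00 -8.47674460e-05  1.49375531e+00] [ 0.11440945 -0.02841977 -3.00609803]
```

View pics/a4c.png

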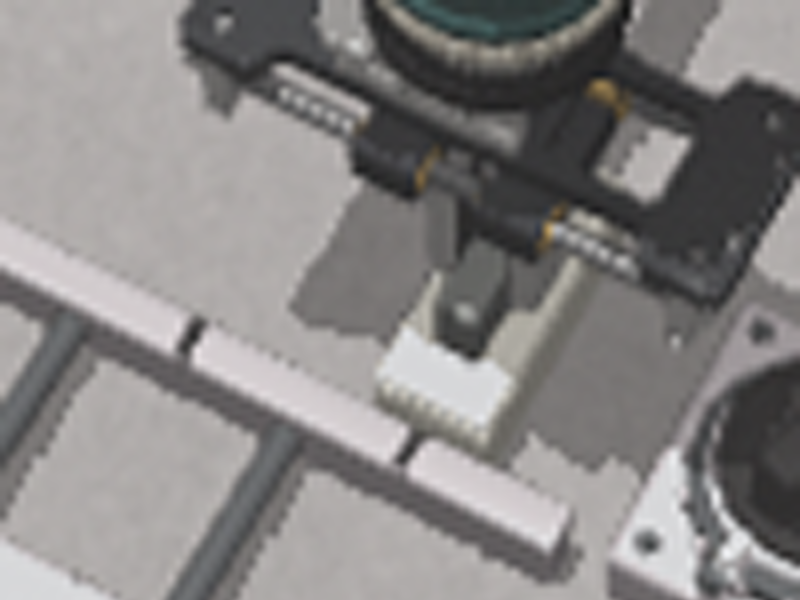

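Call:
{"method": "step_arm", "body": {
  "commands": [
    {"xyz": [0, 0, -0.003], "twist": [0, 0, 0]},
    {"xyz": [0, 0, -0.003], "twist": [0, 0, 0]},
    {"xyz": [0, 0, -0.003], "twist": [0, 0, 0]}
  ]
}}

```text
time: 13.33
tool_pos: [0.6491, 0.0174, 0.0659]
ee_rot: [-1.572, -0.0, 1.494]
wrist_force: [-1.5, 0.1, 3.7]
width: 0.0158
```

Call:
{"method": "step_arm", "body": {
  "commands": [
    {"xyz": [0, 0, -0.002], "twist": [0, 0, 0]},
    {"xyz": [0, 0, -0.002], "twist": [0, 0, 0]},
    {"xyz": [0, 0, -0.002], "twist": [0, 0, 0]}
  ]
}}

```text
time: 13.58
tool_pos: [0.649, 0.0174, 0.0658]
ee_rot: [-1.573, 0.0, 1.494]
wrist_force: [-4.4, -0.3, 9.6]
width: 0.016
```

Call:
{"method": "step_arm", "body": {
  "commands": [
    {"xyz": [0, 0, 0.001], "twist": [0, 0, 0]},
    {"xyz": [0, 0, 0.001], "twist": [0, 0, 0]},
    {"xyz": [0, 0, 0.001], "twist": [0, 0, 0]},
    {"xyz": [0, 0, 0.001], "twist": [0, 0, 0]},
    {"xyz": [0, 0, 0.03], "twist": [0, 0, 0]},
    {"xyz": [0, 0, 0.06], "twist": [0, 0, 0]},
    {"xyz": [-0.04, -0.02, 0.06], "twist": [0, 0, 2]},
    {"xyz": [-0.08, -0.04, 0.06], "twist": [0, 0, 5]},
    {"xyz": [-0.115, -0.06, 0.06], "twist": [0, 0, 10]},
    {"xyz": [-0.15, -0.075, 0.06], "twist": [0, 0, 10]},
    {"xyz": [-0.185, -0.084, 0.06], "twist": [0, 0, 10]},
    {"xyz": [-0.189, -0.085, 0.06], "twist": [0, 0, 10]}
  ],
  "fingers": 155
}}

```text
time: 14.58
tool_pos: [0.454, -0.0683, 0.1208]
ee_rot: [-1.565, -0.001, 1.666]
wrist_force: [0.0, -0.5, -0.3]
width: 0.0364
```

Run:
```python
from h import *
im,d=snap('scene','b1');cv2.imwrite('pics/b1c.png',cv2.resize(im[190:350,240:400,::-1],(600,600),interpolation=cv2.INTER_CUBIC))
o=robot.get_obs();print(o['tool_pos'],o['ee_rot'],o['wrist_force'])
```

```text
[ 0.45648763 -0.06808103  0.1216616 ] [-1.56898383e+00 -4.26142741e-04  1.66575252e+00] [ 0.42875912 -0.22017936 -0.18872993]
```

View pics/b1c.png

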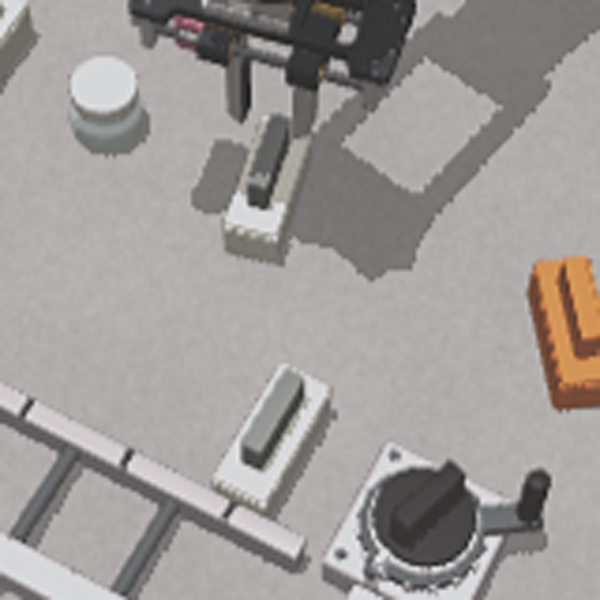

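Trough 0 stands at the right-hand mark, scene (312,305), square to the bar. Next, grasp trough 1 at (311,240).

Call:
{"method": "step_arm", "body": {
  "commands": [
    {"xyz": [0, 0, -0.03], "twist": [0, 0, 0]},
    {"xyz": [0, 0, -0.058], "twist": [0, 0, 0]},
    {"xyz": [0, 0, -0.058], "twist": [0, 0, 0]}
  ]
}}

```text
time: 14.88
tool_pos: [0.457, -0.0663, 0.0593]
ee_rot: [-1.562, -0.004, 1.668]
wrist_force: [-0.8, -0.0, -0.5]
width: 0.037
```

Call:
{"method": "step_arm", "body": {
  "commands": [
    {"xyz": [0, 0, 0], "twist": [0, 0, 0]},
    {"xyz": [0, 0, 0], "twist": [0, 0, 0]},
    {"xyz": [0, 0, 0], "twist": [0, 0, 0]},
    {"xyz": [0, 0, 0], "twist": [0, 0, 0]},
    {"xyz": [0, 0, 0], "twist": [0, 0, 0]},
    {"xyz": [0, 0, 0], "twist": [0, 0, 0]}
  ],
  "fingers": 255
}}

```text
time: 15.38
tool_pos: [0.4615, -0.0679, 0.0663]
ee_rot: [-1.575, 0.001, 1.668]
wrist_force: [1.8, -1.1, 3.3]
width: 0.0158
```

Call:
{"method": "step_arm", "body": {
  "commands": [
    {"xyz": [0, 0, 0.02], "twist": [0, 0, 0]},
    {"xyz": [0, 0, 0.04], "twist": [0, 0, 0]},
    {"xyz": [0, 0, 0.04], "twist": [0, 0, 0]},
    {"xyz": [0, 0, 0.04], "twist": [0, 0, 0]}
  ]
}}

```text
time: 15.72
tool_pos: [0.4602, -0.0677, 0.1048]
ee_rot: [-1.573, 0.0, 1.668]
wrist_force: [-0.5, -0.3, -2.5]
width: 0.016
```

Call:
{"method": "step_arm", "body": {
  "commands": [
    {"xyz": [0.03, 0.001, 0], "twist": [0, 0, -5]},
    {"xyz": [0.065, 0.002, 0], "twist": [0, 0, -10]},
    {"xyz": [0.1, 0.003, 0], "twist": [0, 0, -10]},
    {"xyz": [0.135, 0.004, 0], "twist": [0, 0, -10]},
    {"xyz": [0.163, 0.006, 0], "twist": [0, 0, -10]},
    {"xyz": [0.174, 0.006, 0], "twist": [0, 0, -10]},
    {"xyz": [0.174, 0.006, -0.01], "twist": [0, 0, -10]},
    {"xyz": [0.174, 0.006, -0.02], "twist": [0, 0, -10]},
    {"xyz": [0.174, 0.006, -0.03], "twist": [0, 0, -10]},
    {"xyz": [0.174, 0.006, -0.03], "twist": [0, 0, -10]},
    {"xyz": [0.174, 0.006, -0.03], "twist": [0, 0, -10]},
    {"xyz": [0.174, 0.006, -0.03], "twist": [0, 0, -10]}
  ]
}}

```text
time: 16.72
tool_pos: [0.633, -0.0616, 0.0744]
ee_rot: [-1.57, -0.0, 1.493]
wrist_force: [0.1, 0.3, -1.8]
width: 0.0157
```

Run:
```python
from h import *
im=np.load('b1.npz')['im'];cv2.imwrite('pics/b1d.png',cv2.resize(im[280:330,290:340,::-1],(600,600),interpolation=cv2.INTER_CUBIC))
im,d=snap('scene','b2');cv2.imwrite('pics/b2c.png',cv2.resize(im[250:350,230:380,::-1],(800,533),interpolation=cv2.INTER_CUBIC))
o=robot.get_obs();print(o['tool_pos'],o['ee_rot'],o['wrist_force'])
```

```text
[ 0.63350597 -0.06172035  0.07508031] [-1.57180643e+00  2.80127241e-05  1.49344138e+00] [-0.84094019  0.51465883 -2.3004053 ]
```

View pics/b1d.png

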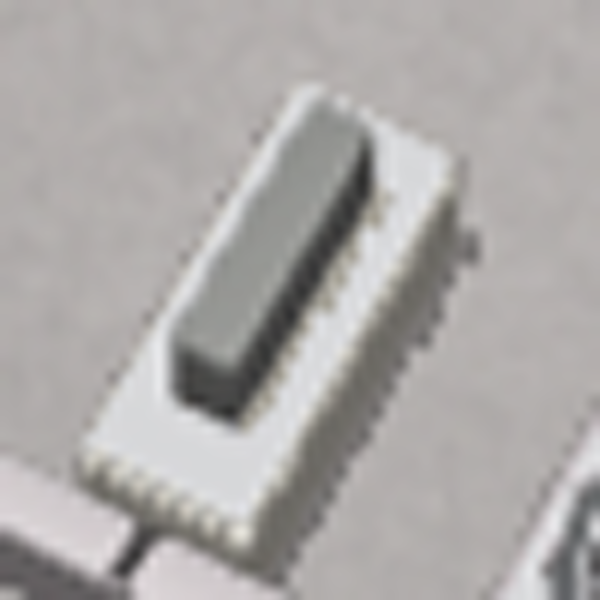

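View pics/b2c.png

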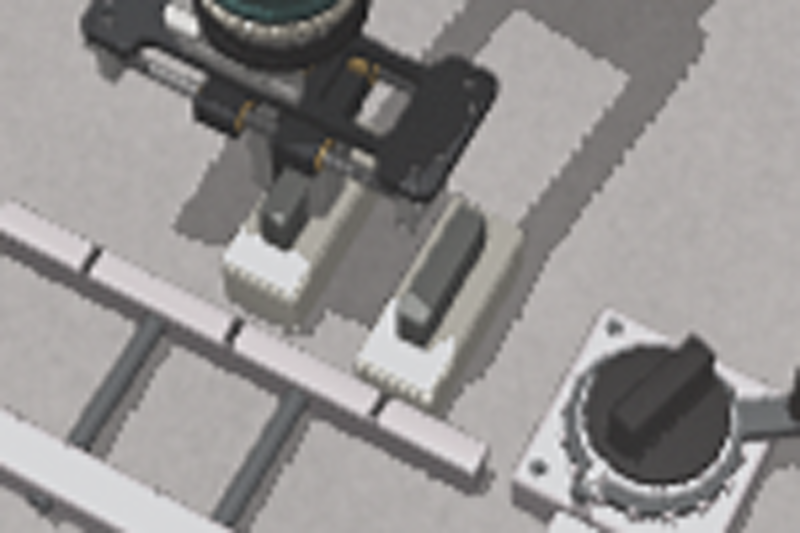

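Run:
```python
from h import *
np.set_printoptions(precision=4,suppress=True)
P=lambda p:(np.array(p)+.5)/12-.5+[290,280]
u=np.array([.9971,-.0765]);v=np.array([.0765,.9971]);m=np.array([.7006,.0138])
for pts,z in(([(85,455),(250,530),(458,165),(315,88)],.046),([(175,335),(240,365),(368,130),(320,97)],.08)):
    X=ray('scene',P(pts),z)[:,:2];c=X.mean(0);d=X[2]+X[3]-X[0]-X[1];print(c,(c-m)@u,(c-m)@v,'ang',np.arctan2(-d[1],-d[0])+.0766)
```

```text
[0.6457 0.0188] -0.05510848543032121 0.000750049529232896 ang -0.00741561891956595
[0.6441 0.0174] -0.05665214926157782 -0.0007688845490073592 ang 0.010847529629195427
```

T0 measures -0.055/-0.057 along the bar normal, within 1 mm of the mark and square. Advancing trough 1 a bit further.

Call:
{"method": "step_arm", "body": {
  "commands": [
    {"xyz": [0.005, 0, -0.002], "twist": [0, 0, 0]},
    {"xyz": [0.0115, 0, -0.004], "twist": [0, 0, 0]},
    {"xyz": [0.0115, 0, -0.007], "twist": [0, 0, 0]},
    {"xyz": [0.0115, 0, -0.01], "twist": [0, 0, 0]},
    {"xyz": [0.0115, 0, -0.01], "twist": [0, 0, 0]},
    {"xyz": [0.0115, 0, -0.01], "twist": [0, 0, 0]}
  ]
}}

```text
time: 17.27
tool_pos: [0.6461, -0.0617, 0.0662]
ee_rot: [-1.573, 0.0, 1.494]
wrist_force: [-1.5, 0.4, 5.5]
width: 0.0157
```

Call:
{"method": "step_arm", "body": {
  "commands": [
    {"xyz": [0, 0, -0.001], "twist": [0, 0, 0]},
    {"xyz": [0, 0, -0.001], "twist": [0, 0, 0]}
  ]
}}

```text
time: 17.43
tool_pos: [0.6461, -0.0617, 0.0662]
ee_rot: [-1.574, 0.0, 1.494]
wrist_force: [-2.2, 0.2, 7.7]
width: 0.0165
```

Call:
{"method": "step_arm", "body": {
  "commands": [
    {"xyz": [0, 0, 0.001], "twist": [0, 0, 0]},
    {"xyz": [0, 0, 0.001], "twist": [0, 0, 0]},
    {"xyz": [0, 0, 0.001], "twist": [0, 0, 0]},
    {"xyz": [0, 0, 0.001], "twist": [0, 0, 0]},
    {"xyz": [0, 0, 0.03], "twist": [0, 0, 0]},
    {"xyz": [0, 0, 0.06], "twist": [0, 0, 0]},
    {"xyz": [-0.025, -0.032, 0.06], "twist": [0, 0, 1]},
    {"xyz": [-0.05, -0.065, 0.06], "twist": [0, 0, 1]},
    {"xyz": [-0.076, -0.098, 0.06], "twist": [0, 0, 1]},
    {"xyz": [-0.102, -0.131, 0.06], "twist": [0, 0, 1]},
    {"xyz": [-0.128, -0.164, 0.06], "twist": [0, 0, 1]},
    {"xyz": [-0.154, -0.197, 0.06], "twist": [0, 0, 1]}
  ],
  "fingers": 155
}}

```text
time: 18.43
tool_pos: [0.4906, -0.2586, 0.123]
ee_rot: [-1.571, -0.0, 1.512]
wrist_force: [1.0, -0.2, 0.5]
width: 0.0366
```

Call:
{"method": "step_arm", "body": {
  "commands": [
    {"xyz": [-0.025, -0.032, 0], "twist": [0, 0, 0]},
    {"xyz": [-0.045, -0.06, 0], "twist": [0, 0, 0]},
    {"xyz": [-0.054, -0.07, 0], "twist": [0, 0, 0]},
    {"xyz": [-0.054, -0.07, 0], "twist": [0, 0, 0]},
    {"xyz": [-0.054, -0.07, 0], "twist": [0, 0, 0]}
  ]
}}

```text
time: 18.85
tool_pos: [0.4382, -0.3272, 0.1231]
ee_rot: [-1.571, -0.001, 1.51]
wrist_force: [0.3, 0.2, -0.6]
width: 0.0371
```

Run:
```python
from h import *
im,d=snap('scene','c1');cv2.imwrite('pics/c1c.png',cv2.resize(im[160:340,200:380,::-1],(600,600),interpolation=cv2.INTER_CUBIC))
im,d=snap('top','c1t');cv2.imwrite('pics/c1tc.png',cv2.resize(im[150:250,250:410,::-1],(800,500),interpolation=cv2.INTER_CUBIC))
o=robot.get_obs();print(o['tool_pos'],o['ee_rot'],o['wrist_force'])
```

```text
[ 0.43906466 -0.32616234  0.12320231] [-1.57114339e+00 -1.13023432e-03  1.51277998e+00] [ 0.40720502  1.1411821  -0.45608971]
```

View pics/c1c.png

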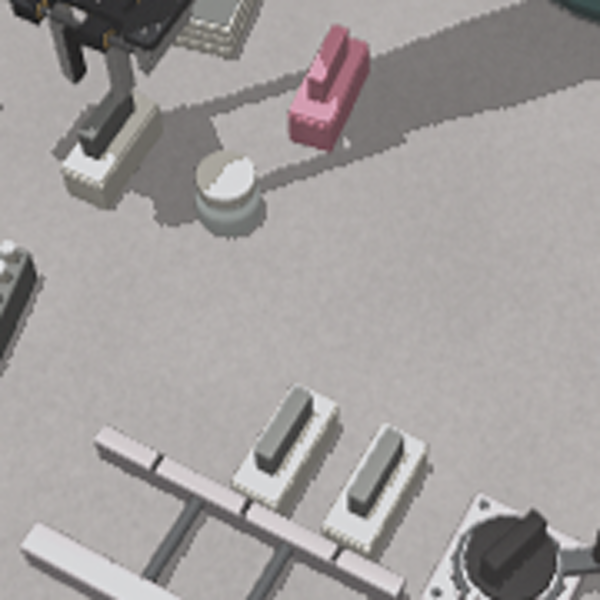

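View pics/c1tc.png

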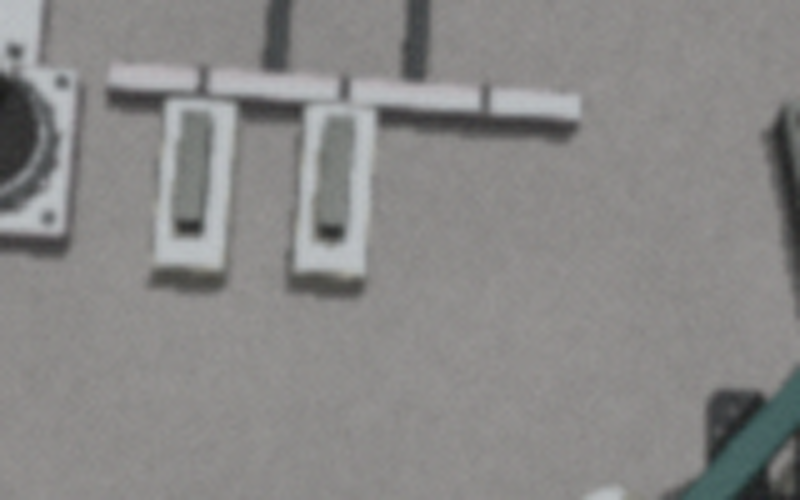

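```bash
cat > meas.py <<'E'
from h import *
np.set_printoptions(precision=4,suppress=True)
u=np.array([.9971,-.0765]);v=np.array([.0765,.9971]);M=np.array([[.7006,.0138],[.6943,-.066],[.6884,-.1464]])
def meas(n,pts,z,k):  # pts: two far(+x) then two near
    X=ray(n,pts,z)[:,:2];c=X.mean(0);d=X[0]+X[1]-X[2]-X[3];print(n,k,z,c,'rel',(c-M[k])@u,(c-M[k])@v,'ang',np.arctan2(d[1],d[0])+.0766)
E
python3 - <<'E'
from meas import *
P=lambda p:(np.array(p)+.5)/5-.5+[250,150]
meas('top',P([(168,101),(238,103),(226,272),(155,268)]),.046,0)
meas('top',P([(308,104),(377,108),(365,279),(293,275)]),.046,1)
meas('top',P([(183,110),(211,112),(202,220),(177,220)]),.08,0)
meas('top',P([(325,115),(355,117),(345,226),(318,226)]),.08,1)
s=cv2.imread('pics/c1.png');cv2.imwrite('pics/c1z.png',cv2.resize(s[270:330,260:335],(750,600),interpolation=cv2.INTER_CUBIC))
print(ray('top',P([(203,94),(346,101),(484,110)]),.038))
E
```

```text
top 0 0.046 [0.644  0.0167] rel -0.05669683945781174 -0.0014571983573692653 ang 0.009937097913192708
top 1 0.046 [ 0.6406 -0.0612] rel -0.053934551829848805 0.0007022853503824942 ang -0.003289112827481941
top 0 0.08 [0.6454 0.0173] rel -0.05535465352372687 -0.0007200847530290025 ang 0.01563835442684284
top 1 0.08 [ 0.642  -0.0609] rel -0.05251035647665369 0.0010369053746813444 ang -0.001576686146053649
[[ 0.7002  0.0137  0.038 ]
 [ 0.6959 -0.0672  0.038 ]
 [ 0.6904 -0.1453  0.038 ]]
```

View pics/c1z.png

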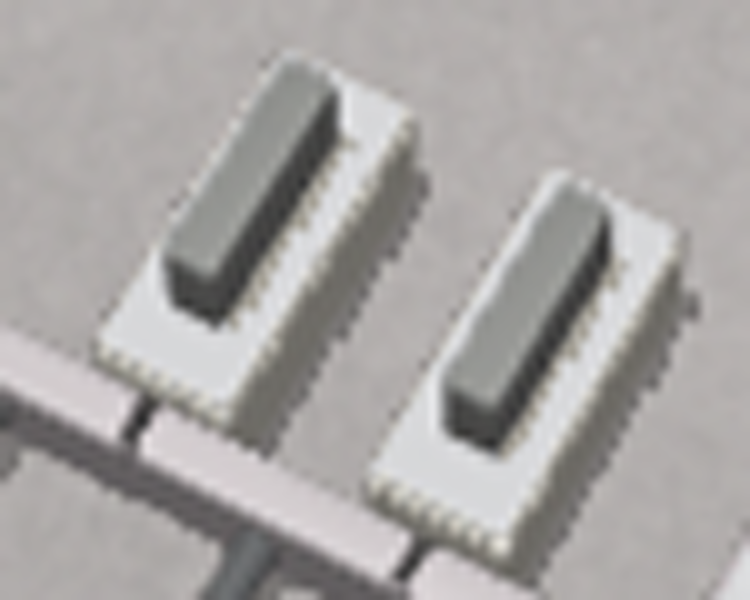

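Call:
{"method": "step_arm", "body": {
  "commands": [
    {"xyz": [-0.001, -0.002, -0.03], "twist": [0, 0, 0]},
    {"xyz": [-0.001, -0.002, -0.058], "twist": [0, 0, 0]},
    {"xyz": [-0.001, -0.002, -0.058], "twist": [0, 0, 0]}
  ]
}}

```text
time: 19.2
tool_pos: [0.4352, -0.325, 0.0594]
ee_rot: [-1.562, -0.008, 1.514]
wrist_force: [-1.2, 0.5, -0.1]
width: 0.0368
```

Call:
{"method": "step_arm", "body": {
  "commands": [
    {"xyz": [0, 0, 0], "twist": [0, 0, 0]},
    {"xyz": [0, 0, 0], "twist": [0, 0, 0]},
    {"xyz": [0, 0, 0], "twist": [0, 0, 0]},
    {"xyz": [0, 0, 0], "twist": [0, 0, 0]},
    {"xyz": [0, 0, 0], "twist": [0, 0, 0]},
    {"xyz": [0, 0, 0], "twist": [0, 0, 0]}
  ],
  "fingers": 255
}}

```text
time: 19.7
tool_pos: [0.4385, -0.3301, 0.0677]
ee_rot: [-1.575, 0.002, 1.511]
wrist_force: [-0.2, 2.2, 6.3]
width: 0.0158
```

Call:
{"method": "step_arm", "body": {
  "commands": [
    {"xyz": [0, 0, 0.03], "twist": [0, 0, 0]},
    {"xyz": [0, 0, 0.065], "twist": [0, 0, 0]},
    {"xyz": [0, 0, 0.065], "twist": [0, 0, 0]},
    {"xyz": [0, 0, 0.065], "twist": [0, 0, 0]}
  ]
}}

```text
time: 20.03
tool_pos: [0.438, -0.3307, 0.1326]
ee_rot: [-1.575, 0.003, 1.511]
wrist_force: [0.4, 0.2, -2.6]
width: 0.0158
```

Run:
```python
from h import *
im,d=snap('scene','c2');cv2.imwrite('pics/c2c.png',cv2.resize(im[140:260,180:300,::-1],(600,600),interpolation=cv2.INTER_CUBIC))
o=robot.get_obs();print(o['tool_pos'],o['ee_rot'],o['wrist_force'])
```

```text
[ 0.43685982 -0.32959708  0.13027533] [-1.57089735e+00  2.41806772e-04  1.51089970e+00] [ 0.91708467 -0.42697839 -2.30913038]
```

View pics/c2c.png

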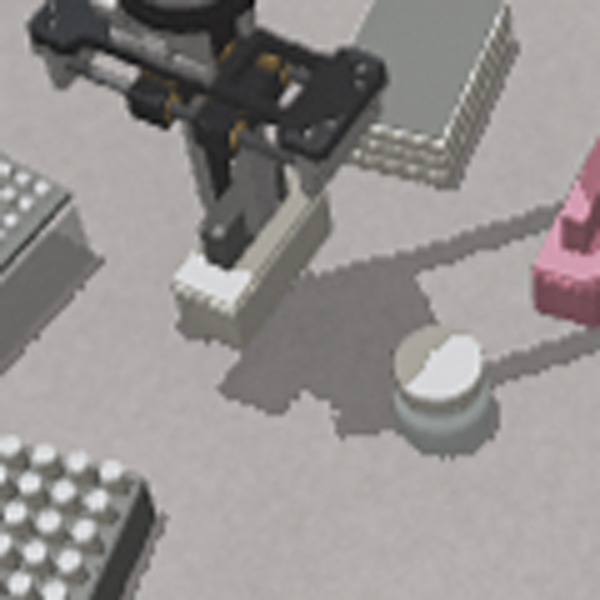

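Call:
{"method": "step_arm", "body": {
  "commands": [
    {"xyz": [0.025, 0.023, 0], "twist": [0, 0, -1]},
    {"xyz": [0.052, 0.05, 0], "twist": [0, 0, -1]},
    {"xyz": [0.08, 0.077, 0], "twist": [0, 0, -1]},
    {"xyz": [0.108, 0.104, 0], "twist": [0, 0, -1]},
    {"xyz": [0.135, 0.131, 0], "twist": [0, 0, -1]},
    {"xyz": [0.162, 0.158, 0], "twist": [0, 0, -1]},
    {"xyz": [0.183, 0.179, 0], "twist": [0, 0, -1]},
    {"xyz": [0.193, 0.187, 0], "twist": [0, 0, -1]},
    {"xyz": [0.193, 0.187, 0], "twist": [0, 0, -1]},
    {"xyz": [0.193, 0.187, -0.02], "twist": [0, 0, -1]},
    {"xyz": [0.193, 0.187, -0.04], "twist": [0, 0, -1]},
    {"xyz": [0.193, 0.187, -0.055], "twist": [0, 0, -1]}
  ]
}}

```text
time: 21.08
tool_pos: [0.6276, -0.1435, 0.0721]
ee_rot: [-1.566, 0.0, 1.493]
wrist_force: [-0.3, -0.3, -2.3]
width: 0.0159
```

Call:
{"method": "step_arm", "body": {
  "commands": [
    {"xyz": [0, 0, 0], "twist": [0, 0, 0]},
    {"xyz": [0, 0, 0], "twist": [0, 0, 0]},
    {"xyz": [0, 0, 0], "twist": [0, 0, 0]}
  ]
}}

```text
time: 21.33
tool_pos: [0.6296, -0.1435, 0.0758]
ee_rot: [-1.571, 0.0, 1.493]
wrist_force: [0.3, -0.2, -1.7]
width: 0.016
```

Run:
```python
from h import *
im,d=snap('scene','c3');cv2.imwrite('pics/c3c.png',cv2.resize(im[240:340,210:360,::-1],(800,533),interpolation=cv2.INTER_CUBIC))
o=robot.get_obs();print(o['tool_pos'],o['ee_rot'],o['wrist_force'])
```

```text
[ 0.63024338 -0.1434781   0.07659111] [-1.57229638e+00  5.82482886e-04  1.49272041e+00] [ 0.15362055  0.55424168 -1.7088879 ]
```

View pics/c3c.png

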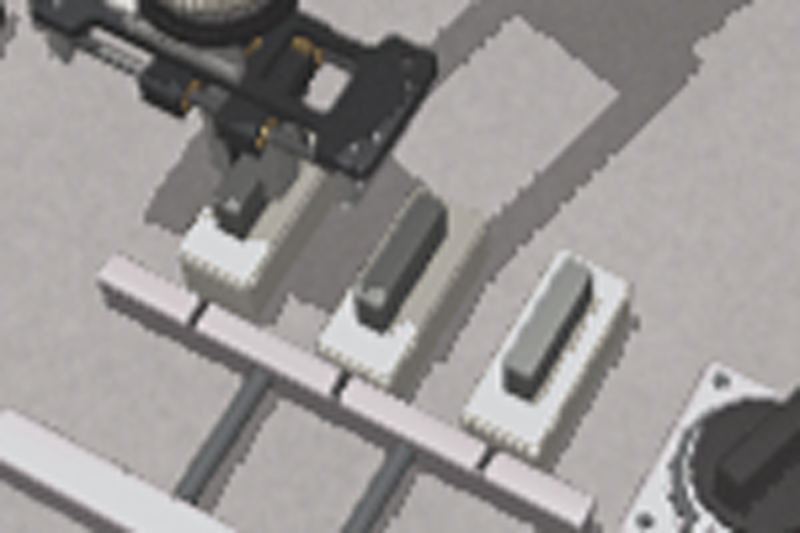

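Call:
{"method": "step_arm", "body": {
  "commands": [
    {"xyz": [0.005, 0.0005, -0.002], "twist": [0, 0, 0]},
    {"xyz": [0.0095, 0.0005, -0.004], "twist": [0, 0, 0]},
    {"xyz": [0.0095, 0.0005, -0.007], "twist": [0, 0, 0]},
    {"xyz": [0.0095, 0.0005, -0.01], "twist": [0, 0, 0]},
    {"xyz": [0.0095, 0.0005, -0.01], "twist": [0, 0, 0]},
    {"xyz": [0.0095, 0.0005, -0.01], "twist": [0, 0, 0]}
  ]
}}

```text
time: 21.88
tool_pos: [0.6396, -0.1421, 0.0677]
ee_rot: [-1.572, 0.001, 1.494]
wrist_force: [-5.7, 0.3, 5.7]
width: 0.016
```

Call:
{"method": "step_arm", "body": {
  "commands": [
    {"xyz": [0, 0, -0.001], "twist": [0, 0, 0]},
    {"xyz": [0, 0, -0.001], "twist": [0, 0, 0]}
  ]
}}

```text
time: 22.05
tool_pos: [0.6396, -0.1421, 0.0676]
ee_rot: [-1.572, 0.001, 1.494]
wrist_force: [-6.4, -0.3, 8.8]
width: 0.0155
```

Call:
{"method": "step_arm", "body": {
  "commands": [
    {"xyz": [0, 0, 0.001], "twist": [0, 0, 0]},
    {"xyz": [0, 0, 0.001], "twist": [0, 0, 0]},
    {"xyz": [0, 0, 0.001], "twist": [0, 0, 0]},
    {"xyz": [0, 0, 0.001], "twist": [0, 0, 0]},
    {"xyz": [0, 0, 0.03], "twist": [0, 0, 0]},
    {"xyz": [0, 0, 0.06], "twist": [0, 0, 0]},
    {"xyz": [-0.04, 0, 0.07], "twist": [0, 0, 0]},
    {"xyz": [-0.08, 0, 0.08], "twist": [0, 0, 0]},
    {"xyz": [-0.12, 0, 0.08], "twist": [0, 0, 0]},
    {"xyz": [-0.16, 0, 0.08], "twist": [0, 0, 0]},
    {"xyz": [-0.2, 0, 0.08], "twist": [0, 0, 0]},
    {"xyz": [-0.24, 0, 0.08], "twist": [0, 0, 0]}
  ],
  "fingers": 155
}}

```text
time: 23.05
tool_pos: [0.3979, -0.1417, 0.144]
ee_rot: [-1.571, 0.0, 1.494]
wrist_force: [-0.2, 0.1, 0.9]
width: 0.037
```

Run:
```python
from h import *
im,d=snap('scene','d1');cv2.imwrite('pics/d1c.png',cv2.resize(im[255:345,230:350,::-1],(800,600),interpolation=cv2.INTER_CUBIC))
im,d=snap('top','d1t');cv2.imwrite('pics/d1tc.png',cv2.resize(im[150:220,270:370,::-1],(800,560),interpolation=cv2.INTER_CUBIC))
```

```text
(no output)
```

View pics/d1c.png

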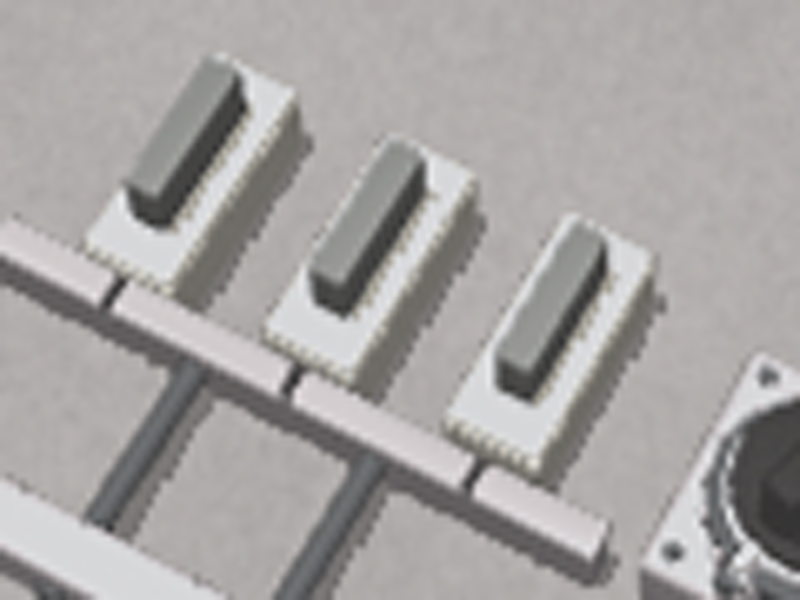

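View pics/d1tc.png

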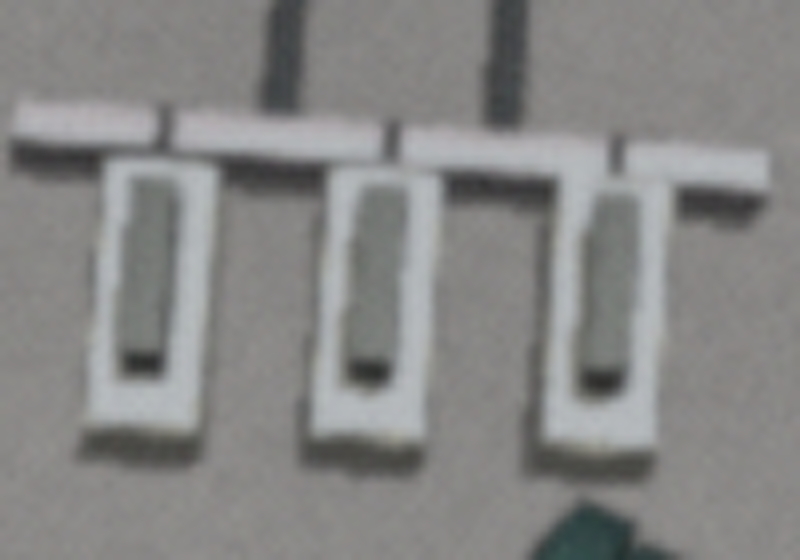

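Run:
```python
from meas import *
T=lambda p:(np.array(p)+.5)/8-.5+[270,150]
S=lambda p:(np.array(p)+.5)/6.6667-.5+[230,255]
L=[[(107,158),(220,165),(200,430),(87,425)],[(330,170),(443,175),(424,440),(312,435)],[(560,178),(672,185),(655,448),(542,445)]]
R=[[(132,180),(178,182),(163,352),(120,352)],[(357,185),(405,188),(392,360),(345,358)],[(592,195),(637,198),(625,372),(580,370)]]
SR=[[(497,355),(532,372),(605,240),(578,222)],[(312,268),(345,285),(425,155),(395,140)],[(128,182),(160,197),(242,73),(212,55)]]
SL=[[(445,425),(535,470),(655,262),(575,215)],[(268,335),(352,383),(475,182),(402,135)],[(88,243),(175,290),(298,98),(220,52)]]
for k in range(3):
    meas('top',T(L[k]),.046,k);meas('top',T(R[k]),.08,k);meas('scene',S(SR[k]),.08,k);meas('scene',S(SL[k]),.046,k)
print(ray('scene',S([(482,462),(300,372),(125,282)]),.038))
print(ray('top',T([(165,152),(393,162)]),.038))
# bar far edge of marks
im0=np.load('k7.npz')['im'].astype(int);im1=np.load('d1.npz')['im'].astype(int)
cv2.imwrite('pics/dd.png',np.hstack([cv2.resize(x[285:345,300:375,::-1].astype(np.uint8),(400,320),interpolation=cv2.INTER_CUBIC) for x in(im0,im1)]))
```

```text
top 0 0.046 [0.6452 0.0173] rel -0.05551100299879621 -0.0007976262873063461 ang 0.009282595321938328
top 0 0.08 [0.6449 0.0177] rel -0.055889100950657654 -0.000334205551608677 ang 0.005974631650827497
scene 0 0.08 [0.6448 0.0177] rel -0.055922801458071734 -0.000358693729063206 ang 0.007866174107038729
scene 0 0.046 [0.6476 0.0191] rel -0.05325792710113663 0.0012619504286755666 ang -0.007382179343134912
top 1 0.046 [ 0.6412 -0.0611] rel -0.053342320685449876 0.0008361795076604563 ang 0.005476228144042916
top 1 0.08 [ 0.6424 -0.06  ] rel -0.052175425323366297 0.002008729734136908 ang 0.0031300901922469704
scene 1 0.08 [ 0.6411 -0.0606] rel -0.05341244503591032 0.0013579394460796097 ang 0.0013607970538147413
scene 1 0.046 [ 0.6436 -0.0586] rel -0.05106763699893834 0.0034710202195112243 ang -0.009264785602228903
top 2 0.046 [ 0.6377 -0.1416] rel -0.05091143485858802 0.000935959710395735 ang -8.050397275549681e-05
top 2 0.08 [ 0.6383 -0.1402] rel -0.05041377013397423 0.002346965539172674 ang -0.0026771236600236087
scene 2 0.08 [ 0.6374 -0.1413] rel -0.051272439315907276 0.0012161970614943355 ang 0.010539648540621824
scene 2 0.046 [ 0.6382 -0.1398] rel -0.05051335875406366 0.0027470120669585373 ang 0.002550426939062475
[[ 0.7007  0.0133  0.038 ]
 [ 0.6961 -0.0659  0.038 ]
 [ 0.6902 -0.145   0.038 ]]
[[ 0.6997  0.0138  0.038 ]
 [ 0.6958 -0.0669  0.038 ]]
```

View pics/dd.png

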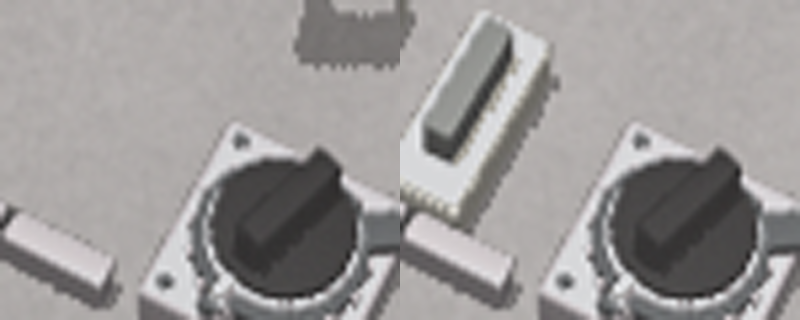

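The top and scene views agree that all three troughs are square, within 4 mm of their marks, with centres 50–57 mm from the face. The knob, pointer and bar look unchanged. The arm is clear, so I'll do a quick overall look and hand in.

Call:
{"method": "step_arm", "body": {
  "commands": [
    {"xyz": [0, 0, 0.05], "twist": [0, 0, 0]},
    {"xyz": [0, 0, 0.05], "twist": [0, 0, 0]},
    {"xyz": [0, 0, 0.05], "twist": [0, 0, 0]},
    {"xyz": [0, 0, 0.05], "twist": [0, 0, 0]}
  ]
}}

```text
time: 23.48
tool_pos: [0.4011, -0.1425, 0.1954]
ee_rot: [-1.574, 0.001, 1.494]
wrist_force: [-0.2, 0.1, 0.2]
width: 0.0368
```

Run:
```python
from h import *
im,d=snap('scene','e1')
```

```text
(no output)
```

View pics/e1.png

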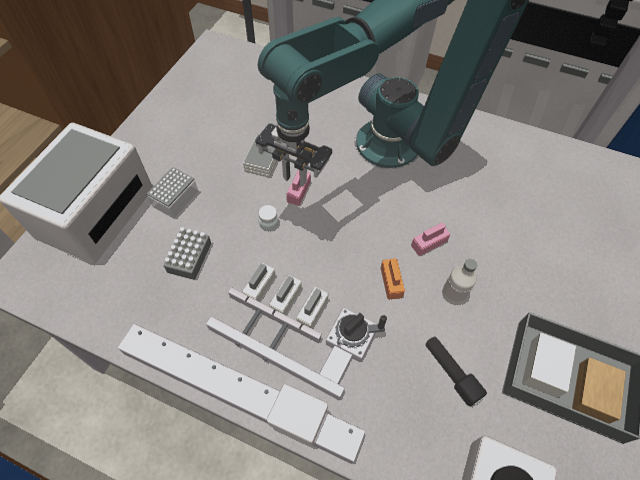

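The row stands at scene (259,282), (286,293) and (313,306). The lock post is at (381,323), the bystanders are where they were, and the gripper is free above the table.

```bash
python3 -c "
from bench import robot
print(robot.close_job())"
```

```text
the job is handed in; nothing more can be done
None
```

The job is handed in at about 23.5 s. The stop is set and locked, and the three white troughs stand in the row. No verdict was reported, so what follows is from my own checks.

- **Knob:** I turned it 38° clockwise. Afterwards the pointer read -0.35 rad and the tab -0.36 rad, which is under 1 mm apart at the tip. It looked unchanged after locking and in the later pictures.
- **Lock ring:** I turned it by its post to the hard stop, where the wrist force rose to about 20 N with no further movement. I did not measure its angle directly. The post ended at (0.632, 0.196), about 1.1 rad clockwise of where it started.
- **Troughs:** The last scene and top views put the three centres about 55.5, 52.5 and 51 mm from the bar's face (allowed 43–60). They are within 3.5 mm of their marks along the bar and within about 0.01 rad of square.
- **Weakest point:** The first trough, beside the knob unit, has the least margin, about 4.5 mm inside its limit. Single readings of it ranged from 53 to 57 mm, and I left it rather than disturb the row.
- **Everything else:** In the last picture the jar, bottle, racks and other bystanders looked unmoved, by eye only. The gripper was clear of everything.
- **A check that failed:** My first two-view fix of the marks paired them in the wrong order. I used single-view rays instead, which agreed between the cameras to about 1.6 mm.

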